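# Push the brittle piston out of a brake cylinder and lay it in the parts tray

### The job

The brake cylinder is clamped leaning in the vise with its brittle moulded piston stuck in the seal at the lower end. Take the white nylon drift, push the piston gently from the upper mouth until about half of it stands out below without letting it drop, lay the drift back on the green mat, then take the piston with a light grip, draw it out and lay it down gently in the empty compartment of the parts tray. The piston chips if it is pressed or squeezed hard, and everything else stays where it is.

Things in the scene. Friction and masses are not known exactly. Their poses are not given: they have to be found in the camera images.
- cylinder: Dark iron brake cylinder: tube 76 mm long, 37 mm over its end beads, through bore 23 mm, fixed by a boss in a small vise. Bore leans 30 deg from level. Origin: bore centre at the LOWER mouth, 71 mm up. x: along the bore, out of this mouth, 30 deg downhill; y: level; z: square to the bore, up. Tube fills x -76 to 0 mm. A seal 5 to 13 mm inside this mouth drags on the piston with 5 to 10 N.
- upper_mouth (a point): Centre of the bore at the cylinder's upper, open mouth (x = -76 mm in its frame), 109 mm above the mat. The blue vise below: jaws 44 mm wide along the bore, tops 66 mm above the mat, its body more than 20 mm uphill of the lower mouth; its screw, 45 mm up, ends in a T-handle 105 mm from the bore towards the robot.
- piston: Brown moulded-plastic piston, a cylinder 22 mm in diameter, 30 mm long, 30 g. Origin at its centre, x along it. At the start its slotted outer face is 2 mm inside the lower mouth, its inner face 44 mm inside the upper one. Brittle: chips if pushed or bumped down with over 20 N, or squeezed with over 18 N a side; drawing it out takes 4 to 8 N a side. Drops out when under 8 mm is left in the bore.
- drift: White nylon drift lying on the mat: a rod 200 mm long, both ends alike, 60 g. The middle 104 mm is octagonal, 16 mm across flats; the ends are round, 15.6 mm in diameter, with an orange band. Origin at its centre, x along its length; its centre is 8 mm above the mat when lying.
- tray: Grey steel parts tray, fixed, 130 (x) by 220 (y) by 26 mm high, walls 4 mm, black foam lining with its top 8 mm above the mat. A cross wall 23 mm high at y = 0 makes two compartments of about 122 by 104 mm. Origin: centre of its underside. The +y compartment is empty; the -y one holds the twin piston, a spring and a rubber boot.
- tray_empty (a point): Centre of the foam floor of the empty compartment (8 mm above the mat).
- twin: The other piston, alike, lying in the tray's other compartment; leave it alone. Origin at its centre.
- spring: Steel coil spring 45 mm long, 19 mm in diameter, in the tray's other compartment; leave it alone.
- boot: Black rubber ring, 30 mm in diameter and 10 mm high, in the tray's other compartment; leave it alone.
- pliers: Pliers with yellow handles, 170 mm long, 13 mm high, lying on the mat; leave them alone. Origin at the pivot, handles to -x.
- screwdriver: Screwdriver with an orange handle lying on the mat; leave it alone.
- jar: Clear screw jar with a teal lid, 84 mm in diameter and 103 mm high, standing on the mat; leave it alone.
- drill: Black and red cordless drill lying on its side, about 200 by 190 by 62 mm; leave it alone.
Not all that is in view belongs to the job. Leave any black or pink look-alike of the drift alone.

How it is judged:
By the outcome, as a careful person would: the job done as asked, in the order asked, and still so for the second after the job is handed in, with the robot touching nothing.
It also fails if it takes over 62 s, if anything falls off the work surface, if the arm or the gripper's body presses on something with over 40 N, if the wrist force passes 120 N, or if a joint passes its speed limit or range.

### The arm

A 6-joint arm with a two-finger parallel gripper is mounted at the origin on the work surface. World frame = base frame: x ahead of the robot, y to its left, z up, the work surface at z = 0. Lengths are in m, angles in rad, forces in N, time in s.
With the tool pointing down it reaches from about 0.35 to 0.85 m from the base axis. Payload 8.1 kg.
Tool frame: the origin (TCP) lies at the very end of the fingers, on their centre line; the grasp point (between the pads) lies 19 mm behind it; z points along the fingers, y is the direction in which the jaws open and shut (so a half turn about z gives the same grasp; the last joint's range is limited). The gripper opens to 93 mm and grips with 3 to 60 N. Pads are 15 mm wide; open, the fingers measure 128 mm over their backs; the gripper's body (75 mm by 188 mm) begins 65 mm behind the grasp point.
Start: joints at [1.116, 0.13, 1.488, -0, 1.523, -0.085], TCP at [0.217, 0.559, 0.219] pointing down, gripper open.
Joint ranges: [-2.96, 2.96], [-0.89, 2.26], [0.02, 2.5], [-1.34, 4.48], [0, 2.73], [-2.66, 2.66]. Speed limits (rad/s): [2.39, 2.39, 2.79, 3.14, 3.14, 3.14].

### API

Orientations are given as a rotation vector (axis times angle).
In Python, from plant import robot gives the robot as it stands.
- The arm moves only by the shell command python3 -m pendant 'ROWS' [OPENING] [FORCE]. ROWS is JSON, a list of rows, each an object with "delta_pos": the shift along the tool's x, y, z in m, a list of three; "spin": the turn about the tool's z in rad. In form: [{"delta_pos": [dx, dy, dz], "spin": spin}, ...]. A call has 1 to 10 rows; each row is the pose to reach, as a shift and turn from the pose measured when the call began, along the tool's axes at that moment; what a row does not reach only later rows make up. A row lasts 1/10 s, in which the tool goes at most 50 mm and 8.59 degrees, less where a joint would pass 70% of its speed; a pose out of reach is approached as far as the arm can. A call with a gripper value outside its range is refused whole. OPENING is the closure, from -1 (fully open) to 1 (shut), set as the call begins (- or left out, the last holds). The fingers move at their own pace and stop on an object; FORCE is the grip in N (left out, the last holds). Time passes only in rows, so rows that repeat a pose let the fingers close. It gives the time, the measured TCP pose, the force and the opening at its end, in the units of the state.
- robot.read_state(): the state, without advancing time (a new reading comes with each control period).
- robot.read_camera(name): name is "scene" or "top" or "wrist"; returns a dict with "color" (420x560x3 uint8, blue, green, red), "camera_matrix" (3x3 intrinsics, pixels), "D" ([k1, k2, p1, p2, k3] as OpenCV has them; the pictures are not rectified), "R" (3x3) and "t" (3): a world point X has camera coordinates R X + t. Camera axes: x right, y down, z forward; pixel columns grow to the right and rows downward; lengths in m; the calibration is good to about 2 mm. A picture is of the moment at which its call begins. There is no depth.
- robot.close_job(): hands the job in, once; it reports no verdict.
Trained networks look in the newest picture that a camera, given by its name, has taken for a name from the list of things; names that differ only in an ending like _2 or _b are one class to them, and where a whole thing is asked for, a point or a joint stands for the part that bears it (a point fixed in the world has none). Each returns a list of dicts, best first, with "score" (0 to 1); they miss things now and then, are a little off and sometimes report something else, mostly with a low value. They report only what shows in the picture. A call takes as long as a camera call. They do not tell look-alikes from the thing itself.
- robot.outline_of(camera, label): "mask" (420x560 bool, what is visible of it).
- robot.mark_of(camera, label): "location" ([x, y, z] in m, in the coordinates of the camera as it stood for that picture, good to about 4 mm: a listed point, or the origin of a listed thing).
The state is a dict: "t": time; "q": joint angles; "dq": joint speeds; "joint_torque": joint torques, N m; "tool_pos": TCP position; "orientation": TCP orientation; "force": force on the tool from outside, world axes, zero at the start; "wrist_torque": the same for the moment, N m; "opening": finger opening in m.
Only numpy, scipy, OpenCV 4.12 (cv2) and the standard library are available. Lean on these libraries where they do the work, as an engineer would, in place of code of your own. Each camera call takes 0.05 s, during which the arm holds its last target.

## Working session

There is one attempt and no reset: what is moved stays moved. The work goes in short steps, Python scripts to look and compute and a shell command to move; the robot and the scene stay as the last step left them, time stands still between calls to the robot, and variables do not carry over. Pictures are saved under pics/ and viewed, and the job is handed in when it is done.

```bash
ls -la; mkdir -p pics
cat > h.py <<'E'
import numpy as np, cv2
from scipy.spatial.transform import Rotation as Ro
from plant import robot
def snap(cam,fn=None):
    c=robot.read_camera(cam)
    if fn: cv2.imwrite('pics/'+fn,c['color'])
    return c
def marks(cam,labels,c):
    for l in labels:
        for m in robot.mark_of(cam,l)[:3]:
            p=np.array(m['location']); w=np.array(c['R']).T@(p-np.array(c['t']))
            px=proj(c,w)
            print(cam,l,round(m['score'],2),np.round(w,4),np.round(px))
def proj(c,w):
    r=cv2.projectPoints(np.array([w],float).reshape(-1,3),cv2.Rodrigues(np.array(c['R']))[0],np.array(c['t'],float),np.array(c['camera_matrix']),np.array(c['D'],float))[0].reshape(-1,2)
    return r
def ray(c,px,z):
    # world point at height z for pixels
    u=cv2.undistortPoints(np.array(px,float).reshape(-1,1,2),np.array(c['camera_matrix']),np.array(c['D'],float)).reshape(-1,2)
    R=np.array(c['R']);t=np.array(c['t']);o=-R.T@t
    d=np.c_[u,np.ones(len(u))]@R
    return o+d*((z-o[2])/d[:,2])[:,None]
E
python3 - <<'E'
from h import *
for k in ['scene','top','wrist']:
    c=snap(k,k+'0.png'); 
    if k!='wrist': marks(k,['cylinder','upper_mouth','piston','drift','tray','tray_empty','twin'],c)
s=robot.read_state(); print(s)
E
```

```text
total 12
drwxr-xr-x  3 agent agent 4096 Dec  7 08:18 .
drwxr-xr-x 23 root  root  4096 Dec  7 08:18 ..
drwxr-xr-x  2 agent agent 4096 Dec  7 08:18 pics
scene cylinder 0.91 [ 0.61   -0.0156  0.0695] [[288. 248.]]
scene upper_mouth 0.96 [0.607  0.0518 0.1088] [[313. 232.]]
scene drift 0.93 [0.4129 0.2284 0.01  ] [[347. 192.]]
scene drift 0.91 [0.5682 0.2524 0.0108] [[376. 229.]]
scene drift 0.77 [0.1949 0.3028 0.0108] [[345. 142.]]
scene tray 0.6 [ 0.528  -0.2689 -0.0012] [[188. 261.]]
scene tray_empty 0.74 [ 0.5264 -0.2194  0.0102] [[206. 254.]]
scene twin 0.61 [ 0.5643 -0.3297  0.0185] [[166. 273.]]
top cylinder 0.68 [ 0.6064 -0.0123  0.0693] [[267. 180.]]
top cylinder 0.28 [ 8.095e-01  1.200e-03 -3.000e-04] [[261. 122.]]
top upper_mouth 0.65 [0.6042 0.0479 0.1092] [[247. 179.]]
top drift 0.91 [0.196  0.3034 0.0037] [[172. 313.]]
top drift 0.78 [0.5693 0.2573 0.004 ] [[184. 196.]]
top drift 0.59 [0.4128 0.2286 0.0067] [[194. 244.]]
top tray 0.96 [ 0.5258 -0.2686 -0.0019] [[346. 205.]]
top tray_empty 0.91 [ 0.527  -0.2135  0.0065] [[329. 205.]]
top twin 0.47 [ 0.5565 -0.3211  0.0157] [[362. 195.]]
{'t': 0.85, 'q': array([ 1.11559930e+00,  1.30369493e-01,  1.48818685e+00,  2.96484085e-06,
        1.52299258e+00, -8.53802293e-02]), 'dq': array([-1.02850099e-04,  9.92404613e-04, -3.59749431e-05,  3.14138040e-04,
        1.72594354e-03,  8.07001340e-04]), 'joint_torque': array([ 2.60396649e-05, -5.59729171e+01, -4.92043483e+01,  7.68566667e-02,
        2.23886344e-02, -1.62622240e-05]), 'tool_pos': array([0.21684103, 0.55946363, 0.21866069]), 'orientation': array([5.77600808e-01, 3.08802951e+00, 6.74441068e-05]), 'force': array([-0.09971695,  0.11399976, -0.72058623]), 'wrist_torque': array([-0.01797147,  0.0182511 ,  0.00186571]), 'opening': 0.09291929155888183}
```

View pics/scene0.png

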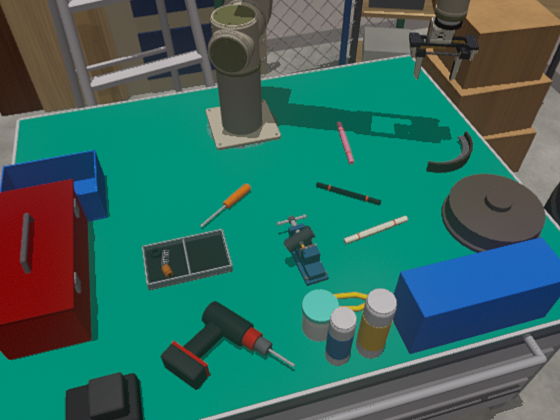

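View pics/top0.png

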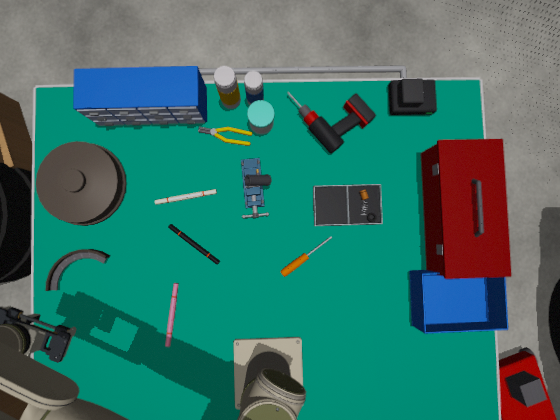

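View pics/wrist0.png

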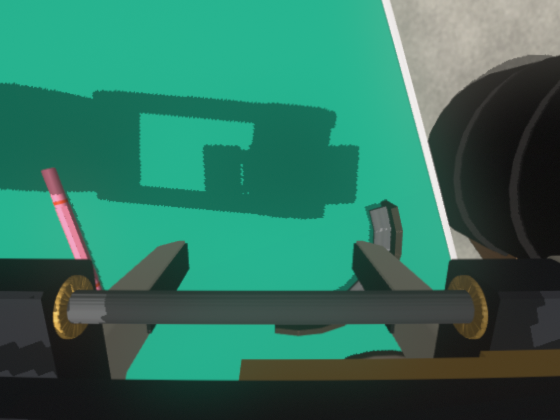

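The white drift lies at scene (376,229) / top (186,196). The cylinder is at top (258,180), its mouth facing +y. The tray's empty half is at top (329,205). Next I'll measure the drift axis.

```bash
cat >> h.py <<'E'
def axis_from_mask(c,m,z):
    ys,xs=np.nonzero(m); P=ray(c,np.c_[xs,ys],z)[:,:2]
    mu=P.mean(0); u,s,v=np.linalg.svd(P-mu,full_matrices=False); d=v[0]
    a=(P-mu)@d; mid=(a.max()+a.min())/2
    return mu+d*mid, d, a.max()-a.min()
E
python3 - <<'E'
from h import *
for k in ['scene','top']:
    c=snap(k)
    for o in robot.outline_of(k,'drift'):
        m=o['mask']; print(k,o['score'],m.sum(),axis_from_mask(c,m,.008))
s=robot.read_state(); print(Ro.from_rotvec(s['orientation']).as_matrix().round(4), s['t'])
E
```

```text
scene 0.77 189 (array([0.18781079, 0.30406472]), array([ 0.98863877, -0.15031098]), np.float64(0.19491424948353742))
scene 0.73 420 (array([0.56632093, 0.25458008]), array([-0.15492892,  0.98792562]), np.float64(0.20787409487413644))
scene 0.62 295 (array([0.41085778, 0.22887214]), array([0.623505  , 0.78181936]), np.float64(0.19347410060650977))
top 0.74 300 (array([0.19262185, 0.30485991]), array([-0.9874479 ,  0.15794508]), np.float64(0.19156251267413568))
top 0.68 266 (array([0.56813586, 0.25309067]), array([ 0.15470699, -0.9879604 ]), np.float64(0.1997054063478319))
top 0.68 334 (array([0.41368159, 0.22939457]), array([-0.62204237, -0.78298358]), np.float64(0.20120637422687832))
[[-0.9324  0.3614 -0.    ]
 [ 0.3614  0.9324  0.    ]
 [ 0.      0.     -1.    ]] 1.05
```

```bash
python3 -m pendant '[{"delta_pos":[-0.05,-0.015,0],"spin":0.1},{"delta_pos":[-0.1,-0.03,0],"spin":0.25},{"delta_pos":[-0.15,-0.045,0],"spin":0.4},{"delta_pos":[-0.2,-0.06,0],"spin":0.55},{"delta_pos":[-0.25,-0.075,0],"spin":0.7},{"delta_pos":[-0.3,-0.09,0],"spin":0.85},{"delta_pos":[-0.35,-0.105,0],"spin":1.0},{"delta_pos":[-0.4,-0.12,0],"spin":1.046},{"delta_pos":[-0.4167,-0.1237,0],"spin":1.046},{"delta_pos":[-0.4167,-0.1237,0],"spin":1.046}]' -1
python3 - <<'E'
from h import *
c=snap('wrist','w1.png'); print('cam',-c['R'].T@c['t'], c['R'][2])
s=robot.read_state(); print(s['t'],s['tool_pos'],Ro.from_rotvec(s['orientation']).as_matrix().round(4))
marks('wrist',['drift'],c)
for o in robot.outline_of('wrist','drift'):
    m=o['mask']; print(o['score'],m.sum(),axis_from_mask(c,m,.008))
E
```

```text
t: 2.05
tool_pos: [0.5638, 0.2898, 0.2182]
orientation: [2.048, 2.381, -0.001]
force: [0.8, 0.1, -0.4]
opening: 0.093
cam [0.55340167 0.35646128 0.38482379] [ 0.03814258 -0.24590773 -0.96854248]
2.1 [0.56204257 0.29166495 0.2182055 ] [[-1.509e-01  9.885e-01 -4.000e-04]
 [ 9.885e-01  1.509e-01 -3.000e-04]
 [-3.000e-04 -5.000e-04 -1.000e+00]]
wrist drift 0.83 [0.5681 0.2513 0.0119] [[269. 220.]]
wrist drift 0.61 [0.4173 0.2283 0.0106] [[146. 220.]]
0.92 2125 (array([0.4151015 , 0.22608805]), array([-0.62265619, -0.78249554]), np.float64(0.20579800396910458))
0.81 1977 (array([0.5700871 , 0.25286029]), array([ 0.15664994, -0.98765419]), np.float64(0.19815007938847679))
0.81 688 (array([0.26643859, 0.29052791]), array([ 0.98837287, -0.15204956]), np.float64(0.0632912518868339))
```

View pics/w1.png

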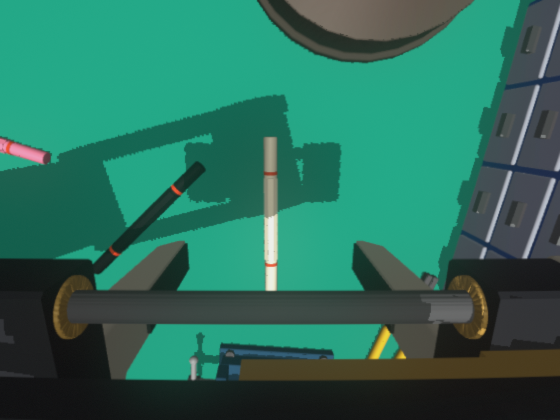

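```bash
python3 -m pendant '[{"delta_pos":[0.001,0,0.045],"spin":0},{"delta_pos":[0.001,0,0.09],"spin":0},{"delta_pos":[0.001,0,0.135],"spin":0},{"delta_pos":[0.001,0,0.175],"spin":0},{"delta_pos":[0.001,0,0.2],"spin":0},{"delta_pos":[0.001,0,0.21],"spin":0},{"delta_pos":[0.001,0,0.2145],"spin":0},{"delta_pos":[0.001,0,0.2145],"spin":0}]' 0; python3 -m pendant '[{"delta_pos":[0,0,0],"spin":0},{"delta_pos":[0,0,0],"spin":0},{"delta_pos":[0,0,0],"spin":0},{"delta_pos":[0,0,0],"spin":0},{"delta_pos":[0,0,0],"spin":0},{"delta_pos":[0,0,0],"spin":0}]' 1 4
```

```text
t: 3.0
tool_pos: [0.5601, 0.2958, 0.005]
orientation: [-2.042, -2.387, -0.001]
force: [0.1, -0.4, 0.3]
opening: 0.0467
t: 3.6
tool_pos: [0.5606, 0.2958, 0.0056]
orientation: [2.042, 2.387, 0.003]
force: [-0.1, -0.2, 3.8]
opening: 0.0161
```

```bash
python3 -m pendant '[{"delta_pos":[0,0,-0.008],"spin":0},{"delta_pos":[-0.0005,0,-0.016],"spin":0},{"delta_pos":[-0.002,0,-0.025],"spin":0},{"delta_pos":[-0.004,0,-0.034],"spin":0},{"delta_pos":[-0.0065,0,-0.042],"spin":0},{"delta_pos":[-0.009,0,-0.05],"spin":0},{"delta_pos":[-0.013,0,-0.058],"spin":0},{"delta_pos":[-0.016,0,-0.066],"spin":0},{"delta_pos":[-0.018,0,-0.071],"spin":0},{"delta_pos":[-0.018,0,-0.071],"spin":0}]'
python3 - <<'E'
from h import *
for k in ['scene','top','wrist']:
    c=snap(k,k+'2.png')
    if k=='scene':
        im=c['color'][120:320,250:480]; cv2.imwrite('pics/s2z.png',cv2.resize(im,None,fx=3,fy=3,interpolation=cv2.INTER_CUBIC))
E
```

```text
t: 4.6
tool_pos: [0.564, 0.2779, 0.0777]
orientation: [2.042, 2.386, 0.005]
force: [0.5, 0.5, -0.4]
opening: 0.0154
```

View pics/s2z.png

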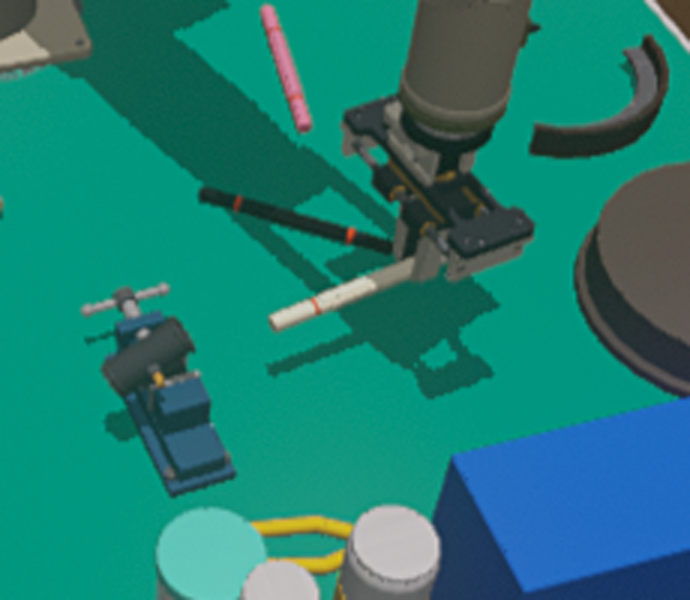

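View pics/wrist2.png

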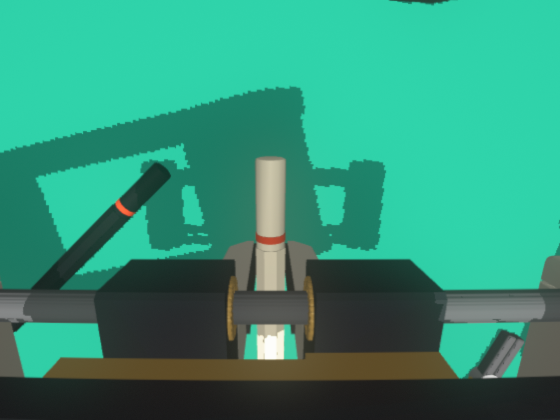

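```bash
cat >> h.py <<'E'
def drift_tilt(k='scene'):
    """fit tilt (deg), a (grip->tip length), dz using mask of drift nearest gripper"""
    c=snap(k); s=robot.read_state(); T=s['tool_pos']; X=Ro.from_rotvec(s['orientation']).as_matrix()[:,0]
    res=[]
    for o in robot.outline_of(k,'drift'):
        m=o['mask'].astype(np.uint8)
        ys,xs=np.nonzero(m); P=np.c_[xs,ys].astype(float)
        mu=P.mean(0); v=np.linalg.svd(P-mu,full_matrices=False)[2][0]; a=(P-mu)@v
        res.append((o['score'],len(P),mu+v*a.min(),mu+v*a.max()))
    return c,T,X,res
E
python3 - <<'E'
from h import *
for k in ['scene','top']:
    c,T,X,res=drift_tilt(k); print(k,T)
    for r in res: print(r[0],r[1],r[2].round(1),r[3].round(1))
    for th in (0,10,20,30,35):
        t=np.radians(th); d=-X*np.cos(t)+np.array([0,0,-np.sin(t)])
        g=T+[0,0,.004]; print(th,proj(c,[g+d*.145,g-d*.055]).round(1).tolist())
print(robot.read_state()['t'])
E
```

```text
scene [0.56285267 0.27795651 0.07592338]
0.76 346 [315.9 183.4] [380.  201.8]
0.75 283 [386.6 208.5] [340.1 227.3]
0.66 219 [338.4 122.9] [351.3 163.2]
0.26 432 [312.3 231.5] [285.9 246.8]
0 [[340.1, 226.1], [404.3, 202.6]]
10 [[340.0, 232.0], [404.7, 200.3]]
20 [[341.3, 237.0], [404.6, 198.2]]
30 [[344.0, 241.0], [403.9, 196.5]]
35 [[345.8, 242.6], [403.4, 195.7]]
top [0.56286088 0.27796623 0.07591065]
0.79 171 [187.4 238.8] [218.  261.9]
0.64 208 [219.1 188.4] [178.  195.3]
0 [[219.2, 187.1], [154.6, 199.0]]
10 [[219.5, 188.2], [153.9, 198.6]]
20 [[218.5, 189.5], [153.8, 198.2]]
30 [[216.1, 191.0], [154.3, 197.7]]
35 [[214.5, 191.7], [154.8, 197.4]]
4.95
```

Scene tip at (340,227) against predictions gives a tilt of only about 1–2°, so the drift came up level. I'll set it back and regrip near its tail, at the lowest force, so gravity can tilt it.

```bash
python3 -m pendant '[{"delta_pos":[0,0,0.02],"spin":0},{"delta_pos":[0.003,0,0.04],"spin":0},{"delta_pos":[0.005,0,0.056],"spin":0},{"delta_pos":[0.005,0,0.066],"spin":0},{"delta_pos":[0.005,0,0.07],"spin":0},{"delta_pos":[0.005,0,0.07],"spin":0}]' ; python3 -m pendant '[{"delta_pos":[0,0,0],"spin":0},{"delta_pos":[0,0,0],"spin":0},{"delta_pos":[0.02,0,0],"spin":0},{"delta_pos":[0.042,0,0],"spin":0},{"delta_pos":[0.042,0,0],"spin":0}]' 0.4;  python3 -m pendant '[{"delta_pos":[0,0,0],"spin":0},{"delta_pos":[0,0,0],"spin":0},{"delta_pos":[0,0,0],"spin":0},{"delta_pos":[0,0,0],"spin":0}]' 1 3
python3 - <<'E'
from h import *
c,T,X,res=drift_tilt('top'); print(T)
for r in res: print(r[0],r[1],r[2].round(1),r[3].round(1), ray(c,[r[2],r[3]],.008).round(4))
E
```

```text
t: 5.55
tool_pos: [0.562, 0.2829, 0.0057]
orientation: [-2.041, -2.387, -0.001]
force: [-0.4, 0.2, -1.0]
opening: 0.0155
t: 6.05
tool_pos: [0.5557, 0.3268, 0.0068]
orientation: [-2.039, -2.389, -0.004]
force: [-0.6, 0.4, 0.2]
opening: 0.0278
t: 6.45
tool_pos: [0.556, 0.3263, 0.0071]
orientation: [-2.04, -2.389, -0.005]
force: [-0.1, 0.4, -0.1]
opening: 0.0155
[0.55600829 0.32637246 0.00701919]
0.73 366 [169.7 225.4] [218.5 262.6] [[0.4748 0.3053 0.008 ]
 [0.3509 0.1508 0.008 ]]
0.68 238 [218.2 191.2] [168.  200.1] [[0.5814 0.1471 0.008 ]
 [0.5568 0.3096 0.008 ]]
```

```bash
python3 -m pendant '[{"delta_pos":[0,0,-0.01],"spin":0},{"delta_pos":[-0.001,0,-0.02],"spin":0},{"delta_pos":[-0.003,0,-0.03],"spin":0},{"delta_pos":[-0.005,0,-0.04],"spin":0},{"delta_pos":[-0.007,0,-0.05],"spin":0},{"delta_pos":[-0.01,0,-0.06],"spin":0},{"delta_pos":[-0.014,0,-0.07],"spin":0},{"delta_pos":[-0.018,0,-0.08],"spin":0},{"delta_pos":[-0.022,0,-0.088],"spin":0},{"delta_pos":[-0.022,0,-0.088],"spin":0}]'
cat >> h.py <<'E'
from scipy.optimize import least_squares
def fit_tilt(a0=.183):
    for k in ['scene','top']:
        c,T,X,res=drift_tilt(k)
        best=None
        for r in res:
            for tip in (r[2],r[3]):
                f=lambda p:(proj(c,[T+[0,0,.002]+p[1]*(-X*np.cos(p[0])-np.array([0,0,np.sin(p[0])]))])[0]-tip)
                q=least_squares(f,[.3,a0],x_scale=[.1,.01])
                if q.cost<1 and .1<q.x[1]<.22: print(k,'tip',tip.round(1),'tilt',np.degrees(q.x[0]).round(1),'len',q.x[1].round(4),r[0])
    s=robot.read_state();print(s['t'],T,s['force'],s['opening'])
E
python3 - <<'E'
from h import *
fit_tilt()
c=snap('scene')
im=c['color'][120:320,250:480]; cv2.imwrite('pics/s3z.png',cv2.resize(im,None,fx=3,fy=3,interpolation=cv2.INTER_CUBIC))
E
```

```text
t: 7.55
tool_pos: [0.5604, 0.3042, 0.0968]
orientation: [2.04, 2.387, 0.008]
force: [0.1, 0.5, 0.7]
opening: 0.0155
scene tip [339.6 242.4] tilt 27.5 len 0.1883 0.9
top tip [220.2 190.4] tilt 30.5 len 0.1911 0.59
7.75 [0.55907932 0.30443649 0.0946171 ] [-0.21384598  0.45811382 -0.92340243] 0.015185270664534243
```

View pics/s3z.png

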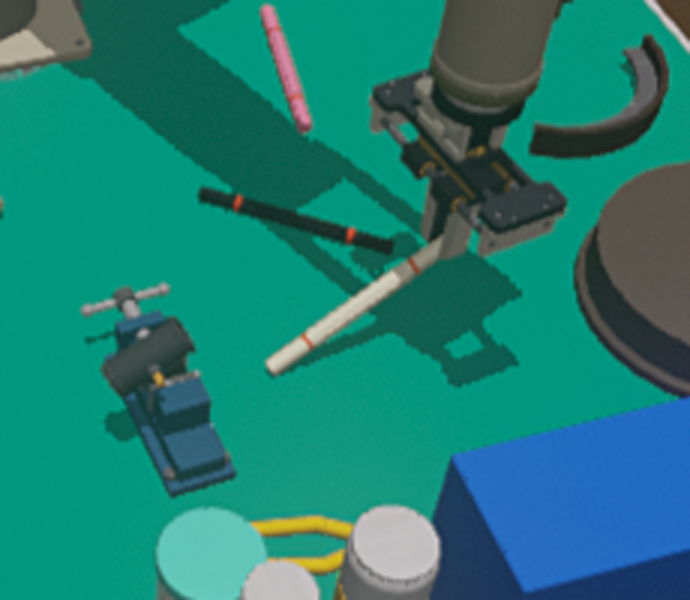

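```bash
python3 -m pendant '[{"delta_pos":[-0.001,0,-0.002],"spin":0},{"delta_pos":[-0.002,0,-0.004],"spin":0},{"delta_pos":[-0.002,0,-0.004],"spin":0}]'; python3 -m pendant '[{"delta_pos":[0,0,0],"spin":0},{"delta_pos":[0,0,0],"spin":0},{"delta_pos":[0,0,-0.04],"spin":0},{"delta_pos":[0,0,-0.08],"spin":0},{"delta_pos":[0,0,-0.12],"spin":0},{"delta_pos":[0,0,-0.15],"spin":0},{"delta_pos":[0,0,-0.15],"spin":0},{"delta_pos":[0,0,-0.15],"spin":0}]' - 30
python3 - <<'E'
from h import *
fit_tilt()
c=snap('wrist','w4.png')
s=robot.read_state();print(Ro.from_rotvec(s['orientation']).as_matrix())
marks('wrist',['upper_mouth','cylinder'],c)
for k in ('scene','top'):
  c=snap(k); marks(k,['upper_mouth','cylinder','piston'],c)
E
```

```text
t: 8.1
tool_pos: [0.5592, 0.3024, 0.0984]
orientation: [-2.04, -2.389, -0.003]
force: [0.5, -0.4, -0.2]
opening: 0.0153
t: 8.9
tool_pos: [0.5595, 0.3024, 0.2491]
orientation: [2.04, 2.389, 0.006]
force: [0.1, -0.2, -2.2]
opening: 0.0144
scene tip [351.5 162.8] tilt -17.4 len 0.1692 0.68
scene tip [380.3 202. ] tilt 67.9 len 0.1401 0.62
scene tip [345.1 204.1] tilt 28.3 len 0.1852 0.6
top tip [213.  185.3] tilt 33.5 len 0.1907 0.63
9.1 [0.55815595 0.30171053 0.24602583] [-1.04100019 -0.412237   -0.2600551 ] 0.01431974225049411
[[-1.56563481e-01  9.87665736e-01 -2.06656457e-03]
 [ 9.87667600e-01  1.56564715e-01  4.48667335e-04]
 [ 7.66684448e-04 -1.97083395e-03 -9.99997764e-01]]
scene upper_mouth 0.6 [0.6058 0.052  0.1102] [[313. 231.]]
scene cylinder 0.71 [ 0.6086 -0.0175  0.07  ] [[287. 248.]]
top upper_mouth 0.84 [0.6057 0.0478 0.1104] [[247. 178.]]
top cylinder 0.87 [ 0.6057 -0.0153  0.0698] [[268. 180.]]
```

View pics/w4.png

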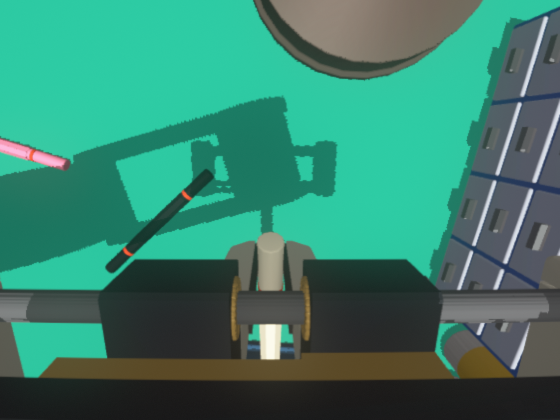

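```bash
python3 -m pendant '[{"delta_pos":[-0.02,0.01,0],"spin":0.06},{"delta_pos":[-0.04,0.02,0.01],"spin":0.126},{"delta_pos":[-0.06,0.03,0.02],"spin":0.126},{"delta_pos":[-0.072,0.0306,0.03],"spin":0.126},{"delta_pos":[-0.074,0.0306,0.0325],"spin":0.126},{"delta_pos":[-0.074,0.0306,0.0325],"spin":0.126}]'
cat >> h.py <<'E'
def tri(cs,pxs):
    A=[]
    Ps=[np.c_[c['R'],c['t']] for c in cs]
    us=[cv2.undistortPoints(np.array(p,float).reshape(1,1,2),np.array(c['camera_matrix']),np.array(c['D'],float)).reshape(2,1) for c,p in zip(cs,pxs)]
    X=cv2.triangulatePoints(Ps[0],Ps[1],us[0],us[1]); return (X[:3]/X[3]).ravel()
E
python3 - <<'E'
from h import *
fit_tilt(.187)
s=robot.read_state();print(Ro.from_rotvec(s['orientation']).as_matrix().round(4))
for k,(x,y) in {'scene':(240,170),'top':(170,120)}.items():
  c=snap(k); im=c['color'][y:y+110,x:x+150]; cv2.imwrite('pics/5%s.png'%k,cv2.resize(im,None,fx=5,fy=5,interpolation=cv2.INTER_CUBIC))
E
```

```text
t: 10.25
tool_pos: [0.6003, 0.2339, 0.2152]
orientation: [-2.186, -2.254, -0.002]
force: [-0.1, 1.1, -0.3]
opening: 0.0146
scene tip [351.6 163.1] tilt -44.8 len 0.143 0.79
scene tip [320.1 225.1] tilt 28.7 len 0.188 0.74
scene tip [316.8 183.6] tilt -18.5 len 0.192 0.72
top tip [239.  178.2] tilt 32.5 len 0.1945 0.57
10.45 [0.60082866 0.23488947 0.21673237] [-0.00944249  0.09563279 -0.84668977] 0.01429854009725449
[[-0.0323  0.9995  0.0022]
 [ 0.9995  0.0323  0.0024]
 [ 0.0023  0.0023 -1.    ]]
```

View pics/5scene.png

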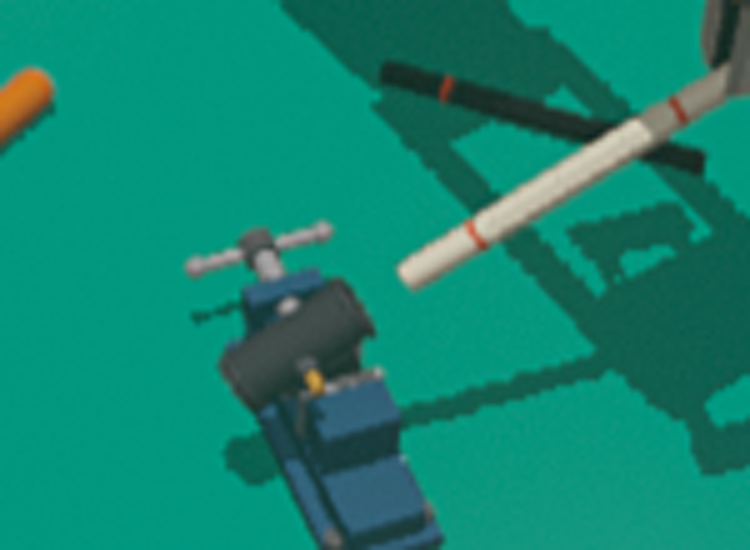

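View pics/5top.png

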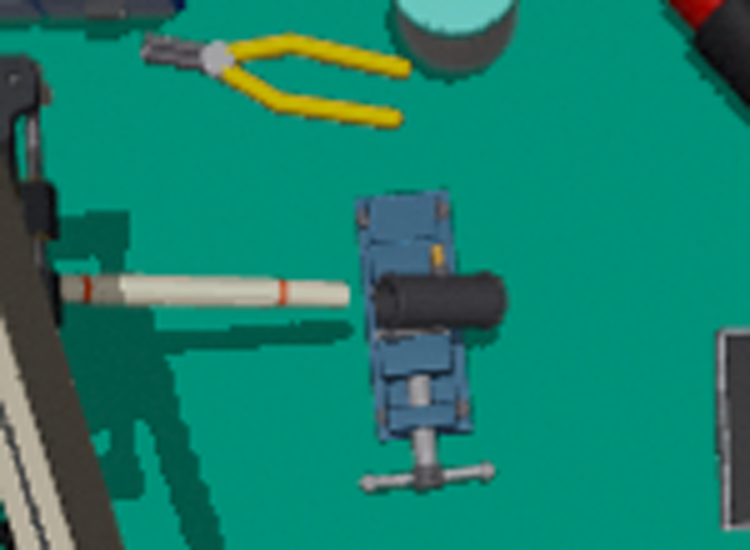

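Run:
```python
from h import *
u=np.array([-.0267,.8655,.5]); M=np.array([.6057,.0499,.109]); L=M-.076*u
s=robot.read_state(); T=s['tool_pos']; print(T, s['t'])
for k,(x,y) in {'scene':(240,170),'top':(170,120)}.items():
  c=snap(k); f=lambda p:((proj(c,p)-[x,y])*5+2).round(0).tolist()
  # tube silhouettes: end beads circles
  n=np.array([u[1],-u[0],0]);n/=np.linalg.norm(n); w=np.cross(n,u)
  a=np.linspace(0,2*np.pi,40)
  im=c['color'][y:y+110,x:x+150]; im=cv2.resize(im,None,fx=5,fy=5,interpolation=cv2.INTER_CUBIC)
  for C,r,col in ((M,.0185,(0,255,255)),(L,.0185,(0,255,255)),(M,.0115,(255,0,255))):
    q=np.array(f(C+r*(np.outer(np.cos(a),n)+np.outer(np.sin(a),w)))).astype(int)
    cv2.polylines(im,[q],True,col,1)
  g=T+[0,0,.0015]
  q=np.array(f([g,g-.187*u])).astype(int); cv2.line(im,q[0].tolist(),q[1].tolist(),(255,0,0),1)
  cv2.imwrite('pics/6%s.png'%k,im)
  o=robot.outline_of(k,'cylinder')
  if o:
    m=o[0]['mask']; ys,xs=np.nonzero(m); print(k,o[0]['score'],m.sum(),xs.min(),xs.max(),ys.min(),ys.max())
    np.save('mask_%s.npy'%k,m)
```

```text
[0.6009653  0.23469687 0.2166291 ] 10.55
scene 0.71 481 283 313 225 251
top 0.52 279 245 269 171 186
```

View pics/6top.png

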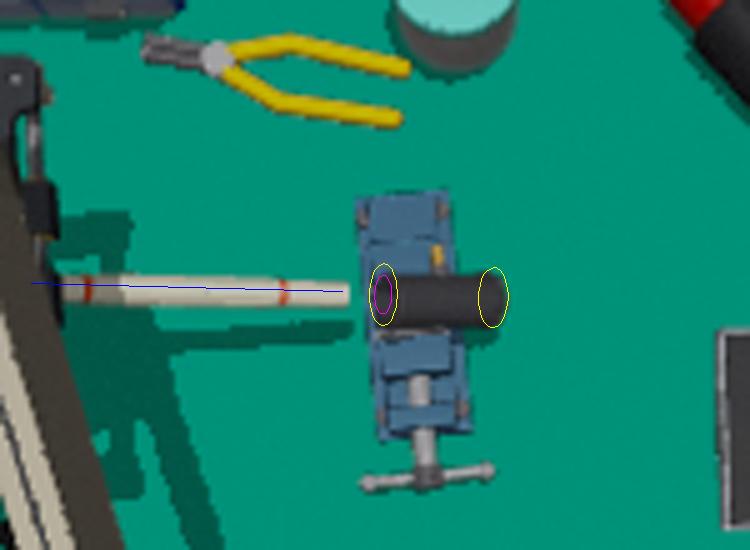

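View pics/6scene.png

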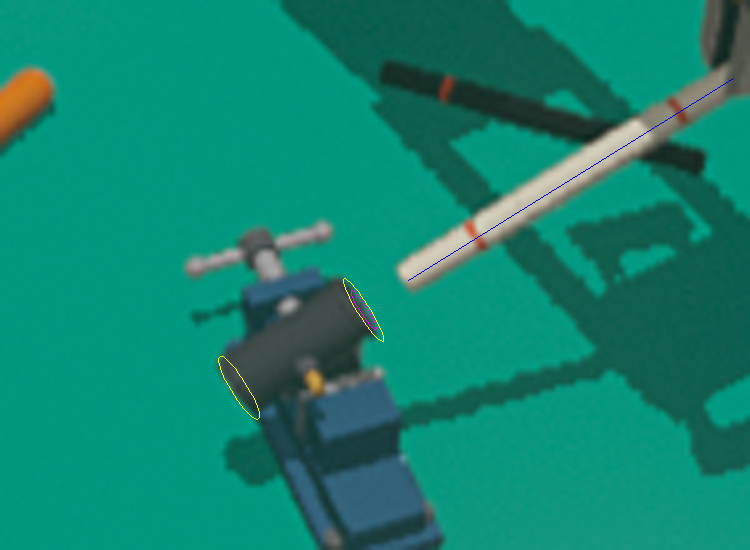

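Run:
```python
from h import *
cs={}
for k,(x,y,w,h) in {'scene':(278,220,46,40),'top':(238,165,40,30)}.items():
  c=snap(k); im=cv2.resize(c['color'][y:y+h,x:x+w],None,fx=16,fy=16,interpolation=cv2.INTER_NEAREST)
  im=np.clip(im.astype(float)*1.6,0,255).astype(np.uint8)
  for i in range(0,w,5): cv2.putText(im,str(x+i),(i*16,10),0,.35,(255,255,255))
  for i in range(0,h,5): cv2.putText(im,str(y+i),(0,i*16+12),0,.35,(255,255,255))
  cv2.imwrite('pics/7%s.png'%k,im)
  np.savez('cam_%s.npz'%k,**{a:np.array(b) for a,b in c.items()})
```

```text
(no output)
```

View pics/7top.png

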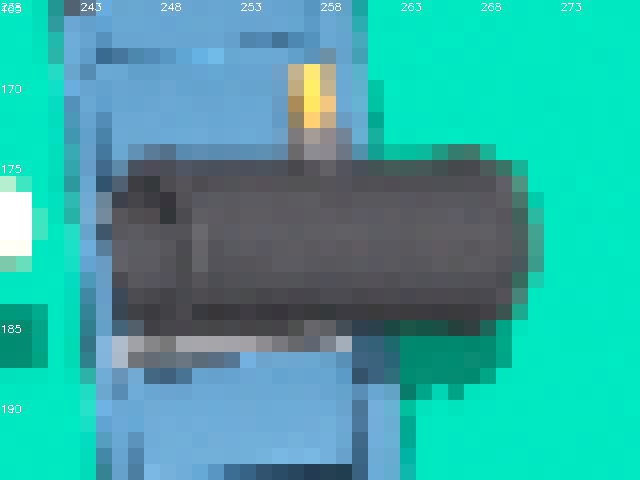

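View pics/7scene.png

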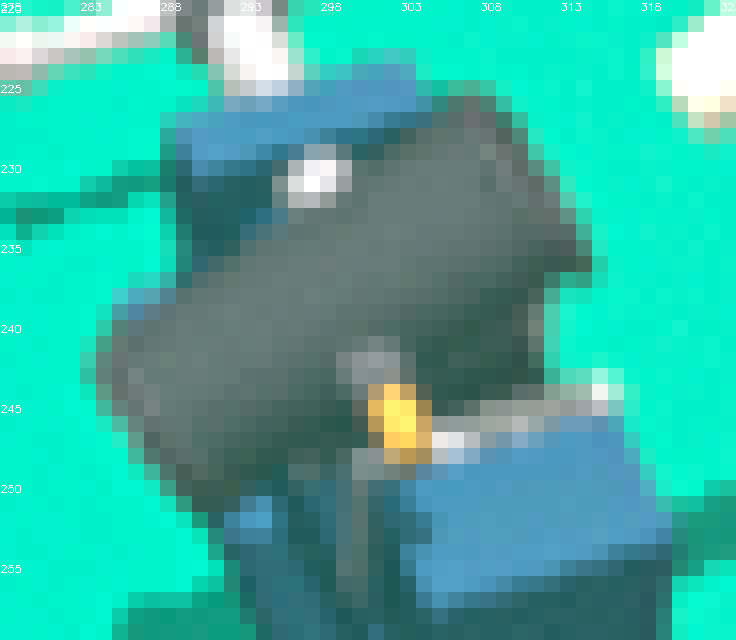

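```bash
python3 -m pendant '[{"delta_pos":[0,-0.0025,0],"spin":-0.01},{"delta_pos":[-0.006,-0.005,0.004],"spin":-0.016},{"delta_pos":[-0.012,-0.005,0.009],"spin":-0.016},{"delta_pos":[-0.0179,-0.005,0.0126],"spin":-0.016},{"delta_pos":[-0.0179,-0.005,0.0126],"spin":-0.016}]'
python3 - <<'E'
from h import *
s=robot.read_state();print(s['t'],s['tool_pos'],s['force'],Ro.from_rotvec(s['orientation']).as_matrix().round(4)[:,0])
for k,(x,y,w,h) in {'scene':(278,215,46,40),'top':(228,165,46,30)}.items():
  c=snap(k); im=cv2.resize(c['color'][y:y+h,x:x+w],None,fx=15,fy=15,interpolation=cv2.INTER_NEAREST)
  im=np.clip(im.astype(float)*1.6,0,255).astype(np.uint8)
  cv2.imwrite('pics/8%s.png'%k,im)
E
```

```text
t: 11.35
tool_pos: [0.5961, 0.2147, 0.2021]
orientation: [-2.169, -2.271, -0.001]
force: [-0.0, 0.5, 0.0]
opening: 0.0144
11.35 [0.5961492  0.21466411 0.2021422 ] [-0.04929999  0.50254989  0.03325766] [-0.0462  0.9989  0.0011]
```

View pics/8top.png

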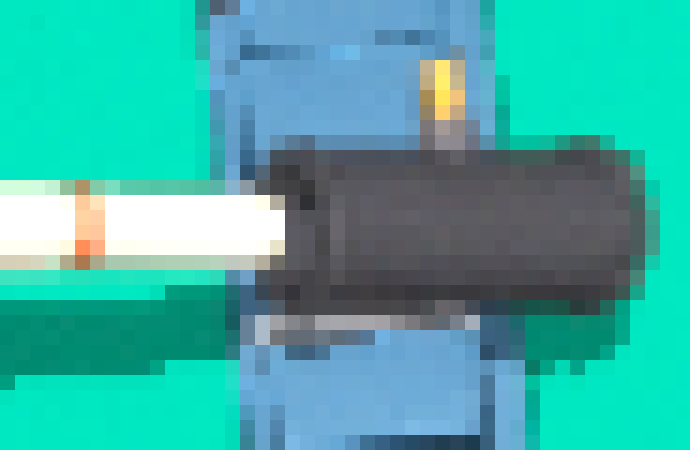

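View pics/8scene.png

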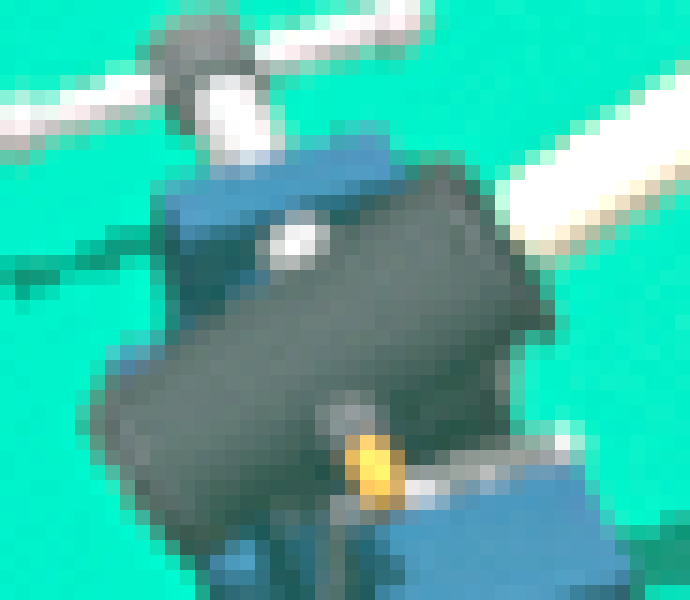

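```bash
python3 -m pendant '[{"delta_pos":[0,-0.0013,0.0012],"spin":0},{"delta_pos":[-0.002,-0.0013,0.0024],"spin":0},{"delta_pos":[-0.0052,-0.0013,0.0042],"spin":0},{"delta_pos":[-0.0087,-0.0013,0.0062],"spin":0},{"delta_pos":[-0.0121,-0.0013,0.0082],"spin":0},{"delta_pos":[-0.0121,-0.0013,0.0082],"spin":0}]'
python3 - <<'E'
from h import *
s=robot.read_state();print(s['t'],s['tool_pos'],s['force'],s['wrist_torque'])
for k,(x,y,w,h) in {'scene':(278,215,46,40),'top':(228,165,46,30)}.items():
  c=snap(k); im=cv2.resize(c['color'][y:y+h,x:x+w],None,fx=15,fy=15,interpolation=cv2.INTER_NEAREST)
  im=np.clip(im.astype(float)*1.6,0,255).astype(np.uint8)
  cv2.imwrite('pics/9%s.png'%k,im)
E
```

```text
t: 12.05
tool_pos: [0.5956, 0.2028, 0.1943]
orientation: [-2.169, -2.271, -0.002]
force: [0.3, 0.2, 0.0]
opening: 0.0141
12.05 [0.59561324 0.20280368 0.1943237 ] [0.26300193 0.1844346  0.03810514] [-0.06731127  0.04765428  0.00890655]
```

View pics/9top.png

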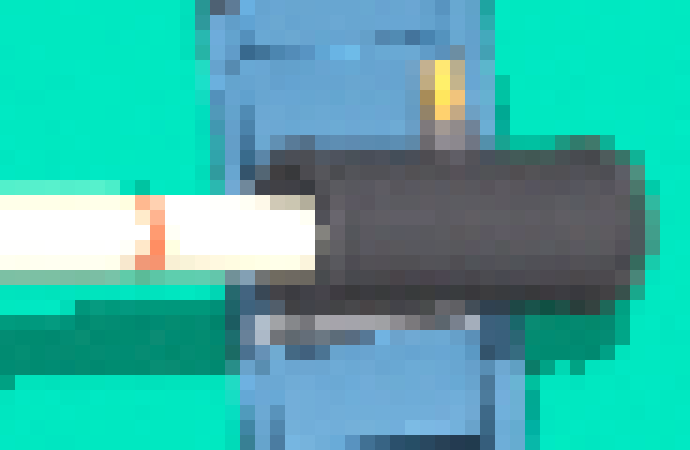

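View pics/9scene.png

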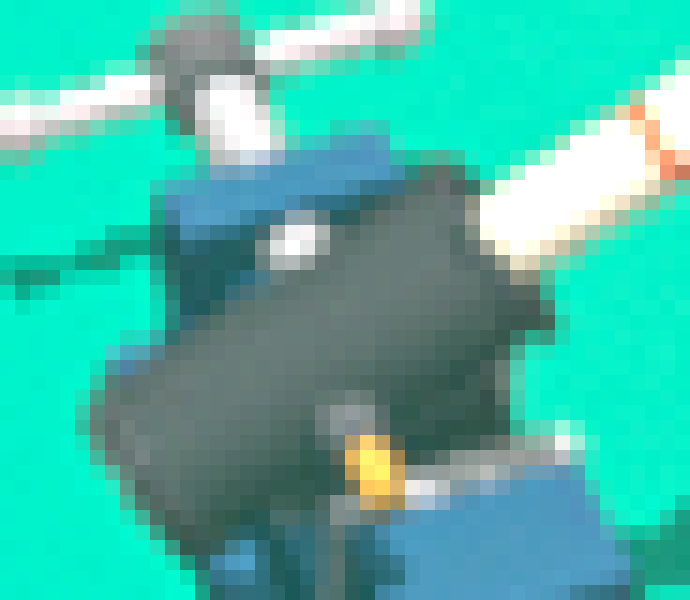

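```bash
python3 -m pendant '[{"delta_pos":[-0.0035,0,0.002],"spin":0},{"delta_pos":[-0.007,0,0.004],"spin":0},{"delta_pos":[-0.0104,0,0.0063],"spin":0},{"delta_pos":[-0.013,0,0.0078],"spin":0},{"delta_pos":[-0.013,0,0.0078],"spin":0}]'
python3 -m pendant '[{"delta_pos":[-0.0035,0,0.002],"spin":0},{"delta_pos":[-0.007,0,0.004],"spin":0},{"delta_pos":[-0.0087,0,0.005],"spin":0},{"delta_pos":[-0.0087,0,0.005],"spin":0}]'
```

```text
t: 12.65
tool_pos: [0.5962, 0.1898, 0.1865]
orientation: [-2.169, -2.271, -0.002]
force: [-1.1, -0.2, -0.7]
opening: 0.0145
t: 13.05
tool_pos: [0.5965, 0.1807, 0.1812]
orientation: [-2.169, -2.27, -0.001]
force: [-1.0, 0.7, -1.0]
opening: 0.0143
```

```bash
python3 -m pendant '[{"delta_pos":[-0.0017,0,0.001],"spin":0},{"delta_pos":[-0.0035,0,0.002],"spin":0},{"delta_pos":[-0.0035,0,0.002],"spin":0}]'
for i in 1 ; do python3 -m pendant '[{"delta_pos":[-0.0013,0,0.00075],"spin":0},{"delta_pos":[-0.0026,0,0.0015],"spin":0},{"delta_pos":[-0.0026,0,0.0015],"spin":0}]'; done
```

```text
t: 13.35
tool_pos: [0.5966, 0.1771, 0.179]
orientation: [-2.17, -2.27, -0.001]
force: [1.2, -0.3, -0.0]
opening: 0.0138
t: 13.65
tool_pos: [0.5968, 0.1746, 0.1775]
orientation: [-2.169, -2.27, -0.001]
force: [0.4, 1.2, 0.3]
opening: 0.014
```

```bash
python3 -m pendant '[{"delta_pos":[-0.0009,0,0.0005],"spin":0},{"delta_pos":[-0.0017,0,0.001],"spin":0},{"delta_pos":[-0.0017,0,0.001],"spin":0}]'
```

```text
t: 13.95
tool_pos: [0.5972, 0.1742, 0.1774]
orientation: [-2.168, -2.27, -0.005]
force: [0.1, 4.7, 3.3]
opening: 0.0144
```

```bash
python3 -m pendant '[{"delta_pos":[-0.0017,0,0.001],"spin":0},{"delta_pos":[-0.0024,0,0.0014],"spin":0},{"delta_pos":[-0.003,0,0.0017],"spin":0}]'
```

```text
t: 14.25
tool_pos: [0.5978, 0.173, 0.1769]
orientation: [-2.167, -2.271, -0.011]
force: [-1.5, 8.7, 4.1]
opening: 0.0139
```

```bash
python3 -m pendant '[{"delta_pos":[-0.0026,0,0.0015],"spin":0},{"delta_pos":[-0.0035,0,0.002],"spin":0},{"delta_pos":[-0.0043,0,0.0025],"spin":0}]';python3 - <<'E'
from h import *
s=robot.read_state();print(s['t'],s['tool_pos'],s['force'],s['wrist_torque'])
for k,(x,y,w,h) in {'scene':(270,200,100,75),'top':(188,155,90,45)}.items():
  c=snap(k); im=cv2.resize(c['color'][y:y+h,x:x+w],None,fx=8,fy=8,interpolation=cv2.INTER_NEAREST)
  im=np.clip(im.astype(float)*1.6,0,255).astype(np.uint8)
  cv2.imwrite('pics/10%s.png'%k,im)
E
```

```text
t: 14.55
tool_pos: [0.5984, 0.1705, 0.1755]
orientation: [-2.165, -2.272, -0.016]
force: [-0.7, 7.7, 3.2]
opening: 0.0142
14.55 [0.59841749 0.17052096 0.17552553] [-0.74594275  7.69328619  3.15280355] [1.37277377 0.22273386 0.03167396]
```

View pics/10scene.png

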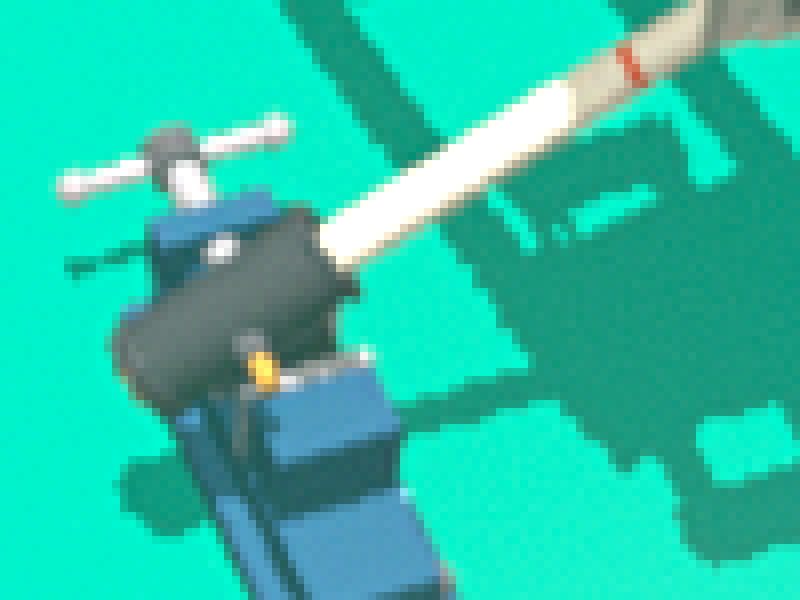

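View pics/10top.png

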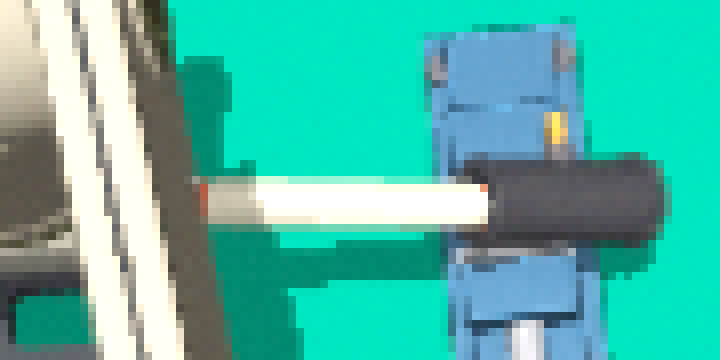

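```bash
python3 -m pendant '[{"delta_pos":[-0.0028,-0.0003,0.0016],"spin":0},{"delta_pos":[-0.0036,-0.0003,0.0021],"spin":0},{"delta_pos":[-0.0044,-0.0003,0.0026],"spin":0},{"delta_pos":[-0.0052,-0.0003,0.003],"spin":0}]'
```

```text
t: 15.05
tool_pos: [0.5987, 0.1669, 0.1734]
orientation: [-2.164, -2.272, -0.02]
force: [-0.7, 7.4, 3.5]
opening: 0.0142
```

```bash
python3 -m pendant '[{"delta_pos":[-0.0028,-0.0003,0.0016],"spin":0},{"delta_pos":[-0.0036,-0.0003,0.0021],"spin":0},{"delta_pos":[-0.0044,-0.0003,0.0026],"spin":0}]'
python3 - <<'E'
from h import *
s=robot.read_state();print(s['t'],s['tool_pos'],s['force'],s['wrist_torque'])
for k,(x,y,w,h) in {'scene':(270,220,50,40),'top':(238,165,50,30)}.items():
  c=snap(k); im=cv2.resize(c['color'][y:y+h,x:x+w],None,fx=12,fy=12,interpolation=cv2.INTER_NEAREST)
  im=np.clip(im.astype(float)*1.6,0,255).astype(np.uint8)
  cv2.imwrite('pics/11%s.png'%k,im)
E
```

```text
t: 15.35
tool_pos: [0.599, 0.1642, 0.1718]
orientation: [-2.162, -2.273, -0.025]
force: [-1.0, 7.5, 3.4]
opening: 0.0142
15.35 [0.5989615  0.16415392 0.17179459] [-0.96190399  7.46009435  3.43580164] [ 1.35342373  0.21797176 -0.04225765]
```

View pics/11scene.png

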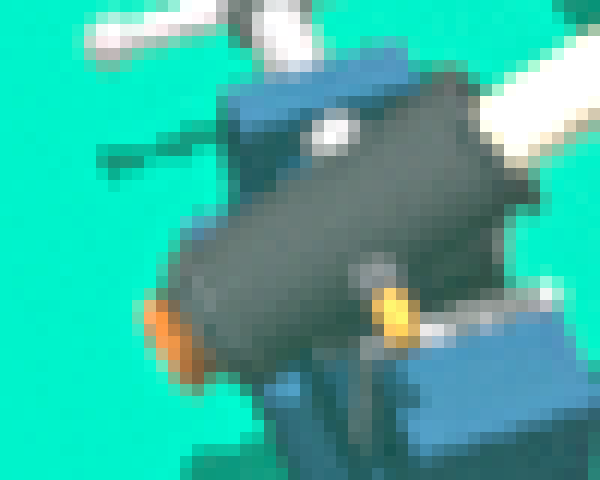

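View pics/11top.png

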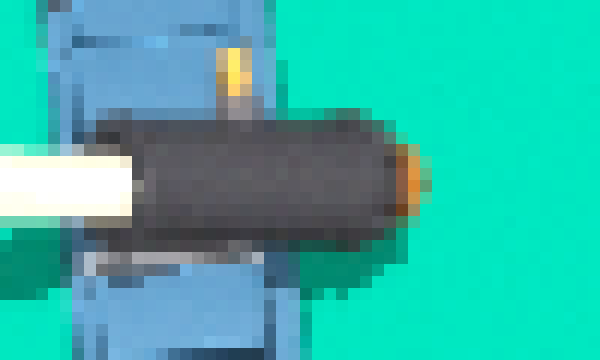

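```bash
python3 -m pendant '[{"delta_pos":[-0.0028,-0.0003,0.0016],"spin":0},{"delta_pos":[-0.0036,-0.0003,0.0021],"spin":0},{"delta_pos":[-0.0044,-0.0003,0.0026],"spin":0},{"delta_pos":[-0.0048,-0.0003,0.0028],"spin":0}]'
python3 - <<'E'
from h import *
s=robot.read_state();print(s['t'],s['tool_pos'],s['force'],s['wrist_torque'])
for k,(x,y,w,h) in {'scene':(270,220,50,40),'top':(238,165,50,30)}.items():
  c=snap(k); im=cv2.resize(c['color'][y:y+h,x:x+w],None,fx=12,fy=12,interpolation=cv2.INTER_NEAREST)
  im=np.clip(im.astype(float)*1.6,0,255).astype(np.uint8)
  cv2.imwrite('pics/12%s.png'%k,im)
E
```

```text
t: 15.85
tool_pos: [0.5992, 0.1608, 0.1698]
orientation: [-2.161, -2.273, -0.029]
force: [-0.8, 6.6, 2.8]
opening: 0.0141
15.85 [0.59918172 0.16084596 0.16976773] [-0.84427323  6.55954585  2.75829955] [ 1.30007126  0.24847536 -0.09829155]
```

View pics/12scene.png

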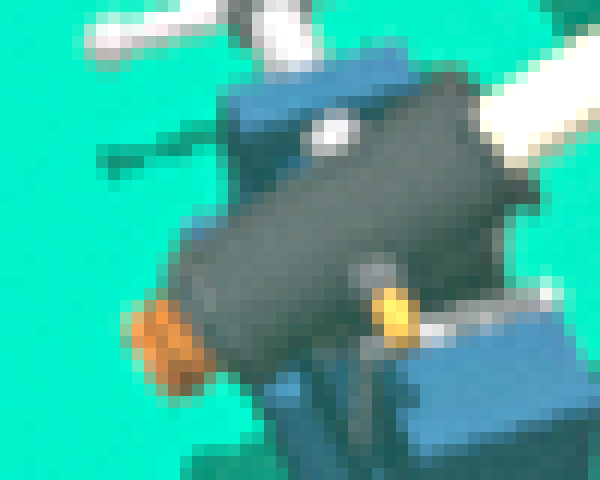

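View pics/12top.png

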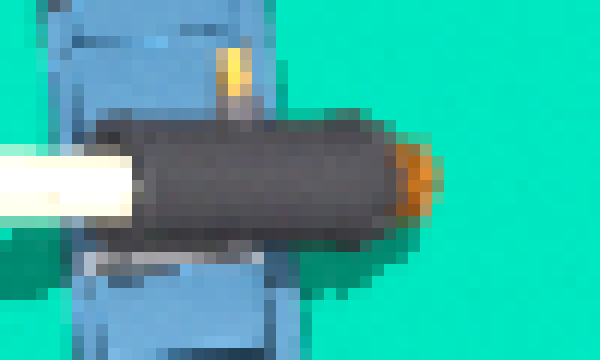

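Run:
```python
from h import *
u=np.array([-.0408,.8651,.5]); u/=np.linalg.norm(u)
L=np.array([.6075,-.0155,.071])
n=np.array([u[1],-u[0],0]);n/=np.linalg.norm(n); w=np.cross(n,u); a=np.linspace(0,2*np.pi,40)
for k,(x,y,ww,h) in {'scene':(270,220,50,40),'top':(238,165,50,30)}.items():
  c=snap(k); im=cv2.resize(c['color'][y:y+h,x:x+ww],None,fx=14,fy=14,interpolation=cv2.INTER_NEAREST)
  off={'scene':(-.3,-1.1),'top':(0,.5)}[k]
  for p,r,col in ((0,.0185,(0,255,255)),(.0,.011,(255,255,255)),(.010,.011,(255,255,0)),(.015,.011,(255,0,255)),(-.076,.0185,(0,255,255))):
    q=(proj(c,L-p*u+r*(np.outer(np.cos(a),n)+np.outer(np.sin(a),w)))+off-[x,y]+.5)*14
    cv2.polylines(im,[q.astype(int)],True,col,1)
  cv2.imwrite('pics/13%s.png'%k,im)
```

```text
(no output)
```

View pics/13scene.png

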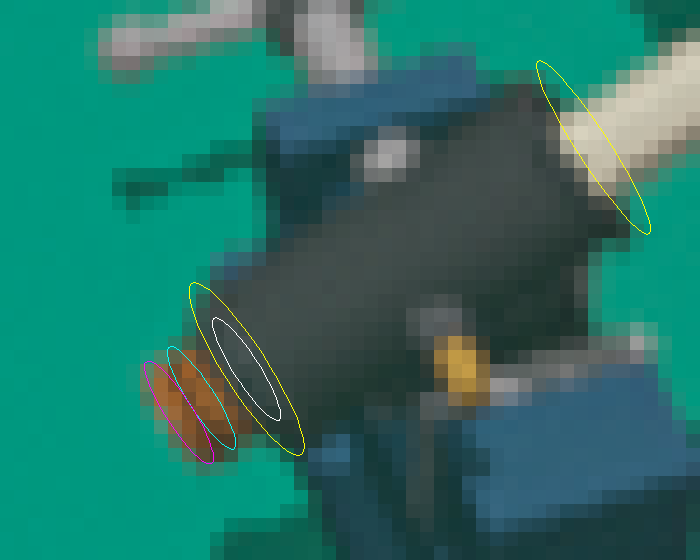

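View pics/13top.png

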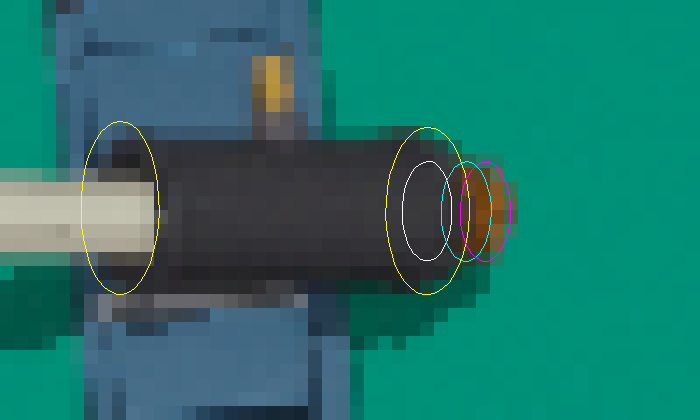

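```bash
python3 -m pendant '[{"delta_pos":[-0.0024,-0.0003,0.0014],"spin":0},{"delta_pos":[-0.0032,-0.0003,0.0018],"spin":0}]'
```

```text
t: 16.25
tool_pos: [0.5994, 0.1593, 0.1689]
orientation: [-2.159, -2.273, -0.033]
force: [-0.7, 7.6, 4.2]
opening: 0.0143
```

```bash
python3 -m pendant '[{"delta_pos":[0.004,0,-0.0023],"spin":0},{"delta_pos":[0.009,0,-0.005],"spin":0},{"delta_pos":[0.015,0,-0.0087],"spin":0}]'
python3 - <<'E'
from h import *
s=robot.read_state();print(s['t'],s['tool_pos'],s['force'],Ro.from_rotvec(s['orientation']).as_matrix().round(3))
E
```

```text
t: 16.55
tool_pos: [0.5984, 0.1741, 0.1779]
orientation: [-2.16, -2.273, -0.032]
force: [-0.7, -0.6, -0.2]
opening: 0.0136
16.55 [0.59840206 0.17411671 0.17792059] [-0.70001133 -0.56678745 -0.22008895] [[-0.051  0.999  0.01 ]
 [ 0.999  0.051  0.019]
 [ 0.018  0.011 -1.   ]]
```

```bash
python3 -m pendant '[{"delta_pos":[0.0131,0,-0.0073],"spin":0},{"delta_pos":[0.0263,0,-0.0145],"spin":0},{"delta_pos":[0.0394,0,-0.0218],"spin":0},{"delta_pos":[0.0526,0,-0.029],"spin":0},{"delta_pos":[0.0657,0,-0.0363],"spin":0},{"delta_pos":[0.0657,0,-0.0363],"spin":0}]'
python3 - <<'E'
from h import *
s=robot.read_state();print(s['t'],s['tool_pos'],s['force'],Ro.from_rotvec(s['orientation']).as_matrix().round(3))
fit_tilt(.187)
for k,(x,y,w,h) in {'scene':(260,200,100,75)}.items():
  c=snap(k); im=cv2.resize(c['color'][y:y+h,x:x+w],None,fx=8,fy=8,interpolation=cv2.INTER_NEAREST)
  cv2.imwrite('pics/14%s.png'%k,im)
E
```

```text
t: 17.15
tool_pos: [0.595, 0.2414, 0.2172]
orientation: [-2.158, -2.276, -0.036]
force: [-0.5, -0.1, -0.3]
opening: 0.0141
17.15 [0.5950327  0.2414017  0.21720836] [-0.53213656 -0.1252571  -0.32027485] [[-0.053  0.999  0.012]
 [ 0.998  0.053  0.02 ]
 [ 0.02   0.013 -1.   ]]
scene tip [323.4 224.6] tilt 29.6 len 0.1853 0.85
scene tip [316.2 183.4] tilt -18.6 len 0.1996 0.75
scene tip [351.1 162.3] tilt -43.6 len 0.148 0.56
top tip [237.  179.8] tilt 34.0 len 0.1947 0.91
17.35 [0.59453874 0.23888533 0.21502968] [ 0.9511537   0.08939514 -0.52543583] 0.01421904217470948
```

View pics/14scene.png

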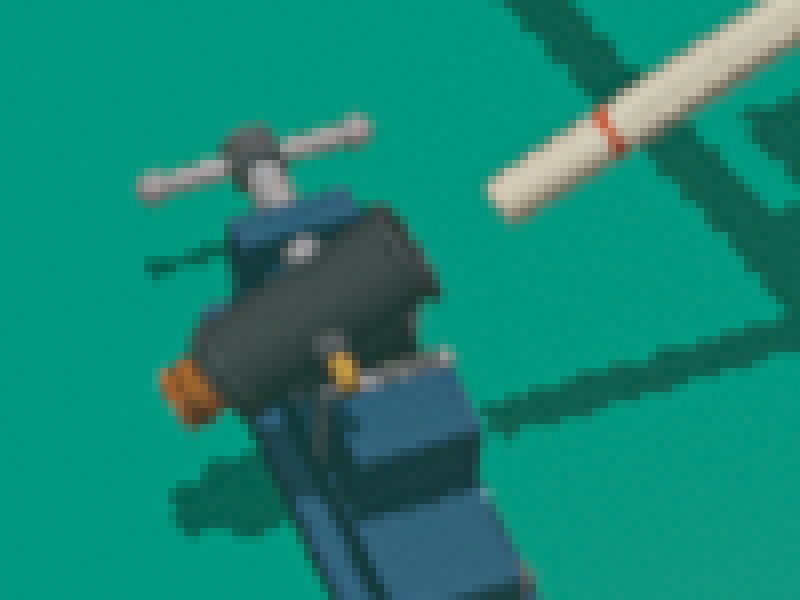

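```bash
python3 -m pendant '[{"delta_pos":[0.03,-0.01,0],"spin":-0.05},{"delta_pos":[0.06,-0.022,0.02],"spin":-0.1},{"delta_pos":[0.0777,-0.0305,0.05],"spin":-0.1},{"delta_pos":[0.0777,-0.0305,0.08],"spin":-0.1},{"delta_pos":[0.0777,-0.0305,0.1],"spin":-0.1},{"delta_pos":[0.0777,-0.0305,0.108],"spin":-0.1},{"delta_pos":[0.0777,-0.0305,0.112],"spin":-0.1}]'; python3 -m pendant '[{"delta_pos":[0,0,0.004],"spin":0},{"delta_pos":[0,0,0.004],"spin":0}]'  - 3
```

```text
t: 18.1
tool_pos: [0.5606, 0.3157, 0.1027]
orientation: [-2.045, -2.377, -0.028]
force: [-0.2, -0.1, 0.6]
opening: 0.014
t: 18.3
tool_pos: [0.5612, 0.3156, 0.0994]
orientation: [-2.046, -2.377, -0.029]
force: [-0.2, 0.2, -0.6]
opening: 0.0149
```

Now lower along the arc with the light grip.

```bash
python3 -m pendant '[{"delta_pos":[0.003,0,0.01],"spin":0},{"delta_pos":[0.007,0,0.02],"spin":0},{"delta_pos":[0.011,0,0.03],"spin":0},{"delta_pos":[0.015,0,0.042],"spin":0},{"delta_pos":[0.018,0,0.054],"spin":0},{"delta_pos":[0.02,0,0.066],"spin":0},{"delta_pos":[0.022,0,0.078],"spin":0},{"delta_pos":[0.022,0,0.084],"spin":0}]'
python3 - <<'E'
from h import *
fit_tilt(.187)
c=snap('scene');im=c['color'][140:260,300:450]; cv2.imwrite('pics/15.png',cv2.resize(im,None,fx=5,fy=5,interpolation=cv2.INTER_CUBIC))
E
```

```text
t: 19.1
tool_pos: [0.5576, 0.3386, 0.0137]
orientation: [-2.045, -2.376, -0.026]
force: [-0.2, 0.6, -0.1]
opening: 0.0151
scene tip [379.4 201.6] tilt -50.1 len 0.1483 0.88
scene tip [344.7 241.2] tilt 1.0 len 0.1856 0.71
top tip [215.1 190.6] tilt 6.3 len 0.1827 0.55
19.3 [0.55829398 0.33851706 0.015109  ] [-0.44329288  0.26457996  0.22446858] 0.015219818848263969
```

View pics/15.png

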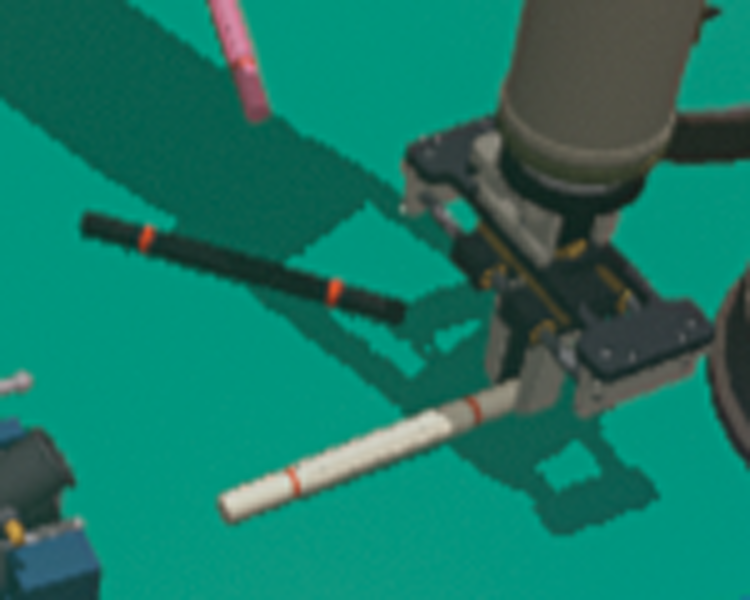

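```bash
python3 -m pendant '[{"delta_pos":[0,0,0.003],"spin":0},{"delta_pos":[0,0,0.006],"spin":0},{"delta_pos":[0,0,0.0085],"spin":0},{"delta_pos":[0,0,0.0085],"spin":0}]'; python3 -m pendant '[{"delta_pos":[0,0,0],"spin":0},{"delta_pos":[0,0,0],"spin":0},{"delta_pos":[0,0,0],"spin":0},{"delta_pos":[0,0,-0.02],"spin":0},{"delta_pos":[0,0,-0.06],"spin":0},{"delta_pos":[0,0,-0.1],"spin":0},{"delta_pos":[0,0,-0.15],"spin":0},{"delta_pos":[0,0,-0.2],"spin":0},{"delta_pos":[0,0,-0.2],"spin":0}]' 0.3
python3 - <<'E'
from h import *
c=snap('scene','16s.png')
for k in ['wrist']:
  c=snap(k,'16w.png')
E
```

```text
t: 19.75
tool_pos: [0.5594, 0.3391, 0.0079]
orientation: [-2.046, -2.377, -0.031]
force: [0.8, -0.0, 0.3]
opening: 0.015
t: 20.65
tool_pos: [0.5616, 0.3374, 0.2184]
orientation: [2.049, 2.38, 0.053]
force: [0.8, 0.7, 1.0]
opening: 0.0326
```

View pics/16s.png

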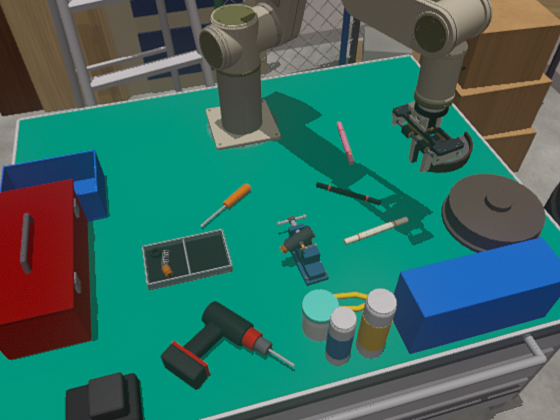

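```bash
python3 -m pendant '[{"delta_pos":[-0.04,0,-0.01],"spin":0.05},{"delta_pos":[-0.09,-0.003,-0.02],"spin":0.1},{"delta_pos":[-0.14,-0.005,-0.03],"spin":0.1},{"delta_pos":[-0.19,-0.007,-0.03],"spin":0.1},{"delta_pos":[-0.24,-0.009,-0.03],"spin":0.1},{"delta_pos":[-0.29,-0.011,-0.03],"spin":0.1},{"delta_pos":[-0.34,-0.013,-0.03],"spin":0.1},{"delta_pos":[-0.39,-0.015,-0.03],"spin":0.1},{"delta_pos":[-0.409,-0.016,-0.03],"spin":0.1},{"delta_pos":[-0.409,-0.016,-0.03],"spin":0.1}]'
python3 - <<'E'
from h import *
c=snap('wrist','17w.png'); s=robot.read_state();print(s['t'],s['tool_pos'],Ro.from_rotvec(s['orientation']).as_matrix().round(3))
marks('wrist',['piston','cylinder','upper_mouth'],c)
E
```

```text
t: 21.75
tool_pos: [0.6021, -0.0746, 0.2298]
orientation: [-2.166, -2.265, -0.033]
force: [0.5, 0.5, -0.3]
opening: 0.0329
21.8 [ 0.60220079 -0.07256797  0.23012604] [[-0.046  0.999  0.009]
 [ 0.999  0.046  0.021]
 [ 0.021  0.01  -1.   ]]
wrist piston 0.7 [ 0.6085 -0.0172  0.0703] [[277. 145.]]
wrist cylinder 0.75 [ 0.607  -0.0202  0.0746] [[276. 148.]]
wrist upper_mouth 0.7 [0.6011 0.0451 0.1087] [[274.  71.]]
```

View pics/17w.png

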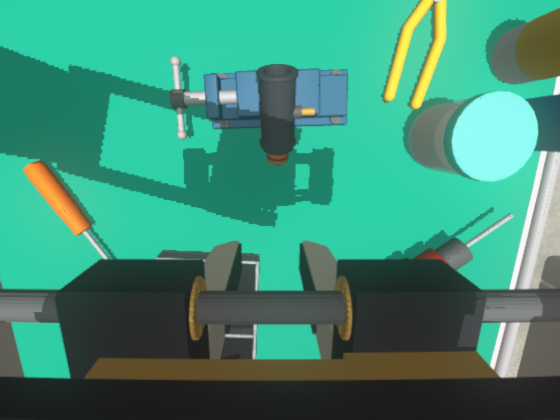

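Run:
```python
from h import *
c=snap('wrist'); x,y,w,h=240,50,80,120
im=cv2.resize(c['color'][y:y+h,x:x+w],None,fx=5,fy=5,interpolation=cv2.INTER_NEAREST)
im2=im.copy()
az=np.radians(92.6); ch,sh=np.cos(az),np.sin(az); u=np.array([ch*.866,sh*.866,.5])
L=np.array([.6065,-.0165,.071])
n=np.array([u[1],-u[0],0]);n/=np.linalg.norm(n); ww=np.cross(n,u); a=np.linspace(0,2*np.pi,40)
for p,r,col in ((0,.0185,(0,255,255)),(.015,.011,(255,0,255)),(-.076,.0185,(0,255,255)),(-.076,.0115,(0,255,0))):
    q=(proj(c,L-p*u+r*(np.outer(np.cos(a),n)+np.outer(np.sin(a),ww)))-[x,y]+.5)*5
    cv2.polylines(im2,[q.astype(int)],True,col,1)
cv2.imwrite('pics/18.png',np.hstack([np.clip(im*1.5,0,255).astype(np.uint8),im2]))
print(ray(c,[[278,73]],.109),ray(c,[[278,155]],.065),robot.read_state()['tool_pos'])
```

```text
[[0.60517296 0.04906024 0.109     ]] [[ 0.61082812 -0.02310838  0.065     ]] [ 0.60302503 -0.06985089  0.23199224]
```

View pics/18.png

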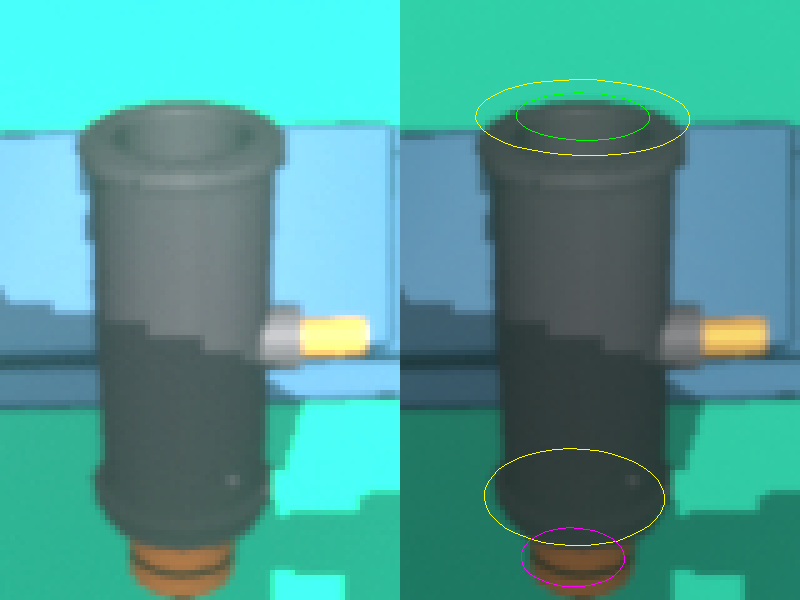

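```bash
python3 -m pendant '[{"delta_pos":[0.01,0.0044,0.04],"spin":-0.012},{"delta_pos":[0.021,0.0044,0.08],"spin":-0.012},{"delta_pos":[0.021,0.0044,0.11],"spin":-0.012},{"delta_pos":[0.021,0.0044,0.13],"spin":-0.012},{"delta_pos":[0.021,0.0044,0.14],"spin":-0.012},{"delta_pos":[0.021,0.0044,0.14],"spin":-0.012}]'
python3 - <<'E'
from h import *
c=snap('wrist','19w.png'); s=robot.read_state();print(s['t'],s['tool_pos'],Ro.from_rotvec(s['orientation']).as_matrix().round(3))
marks('wrist',['piston','cylinder','upper_mouth'],c)
E
```

```text
t: 22.6
tool_pos: [0.6069, -0.0444, 0.0909]
orientation: [-2.143, -2.286, -0.034]
force: [-0.7, 0.7, -0.2]
opening: 0.0323
22.65 [ 0.60795762 -0.04493244  0.09261571] [[-0.064  0.998  0.012]
 [ 0.998  0.064  0.021]
 [ 0.02   0.013 -1.   ]]
wrist cylinder 0.71 [ 0.6053 -0.0202  0.0772] [[270. 207.]]
wrist upper_mouth 0.6 [0.5992 0.047  0.1093] [[267.  74.]]
```

View pics/19w.png

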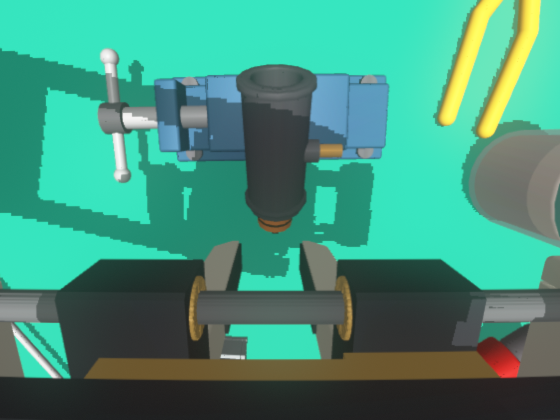

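```bash
python3 -m pendant '[{"delta_pos":[-0.0005,0.003,0.012],"spin":0},{"delta_pos":[-0.0005,0.003,0.026],"spin":0},{"delta_pos":[-0.0005,0.003,0.036],"spin":0},{"delta_pos":[-0.0005,0.003,0.036],"spin":0}]'
python3 - <<'E'
from h import *
c=snap('wrist','20w.png'); s=robot.read_state();print(s['t'],s['tool_pos'],Ro.from_rotvec(s['orientation']).as_matrix().round(3),s['opening'])
c=snap('scene');im=c['color'][200:290,240:350]; cv2.imwrite('pics/20s.png',cv2.resize(im,None,fx=7,fy=6.5,interpolation=cv2.INTER_CUBIC))
E
```

```text
t: 23.2
tool_pos: [0.6108, -0.045, 0.0554]
orientation: [-2.145, -2.285, -0.035]
force: [-0.7, 0.5, -0.1]
opening: 0.0326
23.25 [ 0.61148623 -0.04513795  0.05659714] [[-0.063  0.998  0.012]
 [ 0.998  0.063  0.021]
 [ 0.02   0.013 -1.   ]] 0.032459908175442025
```

View pics/20w.png

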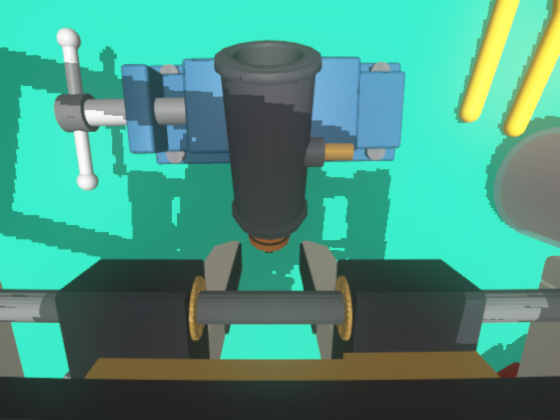

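View pics/20s.png

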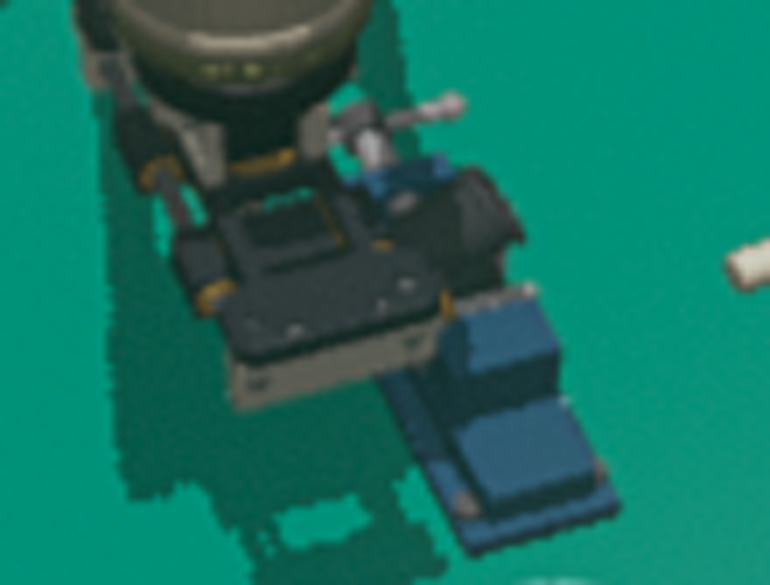

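```bash
python3 -m pendant '[{"delta_pos":[0.003,-0.0005,0],"spin":0},{"delta_pos":[0.006,-0.0005,0],"spin":0},{"delta_pos":[0.008,-0.0005,0],"spin":0},{"delta_pos":[0.009,-0.0005,0],"spin":0},{"delta_pos":[0.009,-0.0005,0],"spin":0}]'
python3 - <<'E'
from h import *
c=snap('wrist'); s=robot.read_state();print(s['t'],s['tool_pos'],s['force'])
im=c['color'][180:340,180:360]; cv2.imwrite('pics/21w.png',cv2.resize(im,None,fx=4,fy=3.7,interpolation=cv2.INTER_CUBIC))
E
```

```text
t: 23.8
tool_pos: [0.6113, -0.0361, 0.058]
orientation: [-2.147, -2.287, -0.038]
force: [0.0, -1.1, 1.0]
opening: 0.0328
23.85 [ 0.61121465 -0.03616926  0.0579375 ] [ 0.4413072  -0.61292004 -0.56657819]
```

View pics/21w.png

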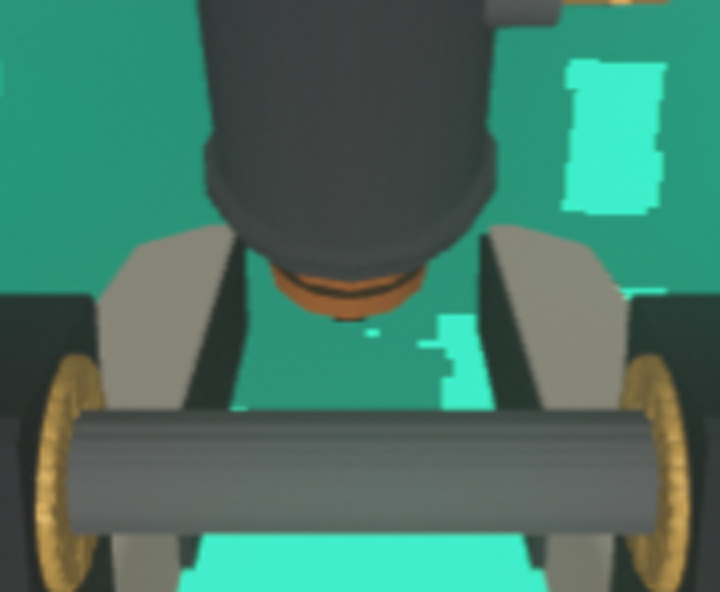

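Run:
```python
from h import *
c=snap('wrist'); s=robot.read_state();T=s['tool_pos'];print(s['t'],T)
print('front tip edge',ray(c,[[232,241],[310,241]],T[2]))
print('piston end top edge/bottom',ray(c,[[267,180+318/3.7]],.0645),'bead low',ray(c,[[267,180+275/3.7]],.087))
```

```text
23.9 [ 0.6112344  -0.03627524  0.05793039]
front tip edge [[ 0.58937191 -0.02994224  0.05793039]
 [ 0.63306379 -0.02739911  0.05793039]]
piston end top edge/bottom [[ 0.60964064 -0.04097774  0.0645    ]] bead low [[ 0.60857845 -0.02561978  0.087     ]]
```

```bash
python3 -m pendant '[{"delta_pos":[0,-0.0016,0.0015],"spin":0},{"delta_pos":[0.0015,-0.0016,0.0015],"spin":0},{"delta_pos":[0.0035,-0.0016,0.0015],"spin":0},{"delta_pos":[0.0035,-0.0016,0.0015],"spin":0}]'
python3 - <<'E'
from h import *
c=snap('wrist'); s=robot.read_state();print(s['t'],s['tool_pos'],s['force'])
im=c['color'][180:340,180:360]; cv2.imwrite('pics/22w.png',cv2.resize(im,None,fx=4,fy=3.7,interpolation=cv2.INTER_CUBIC))
E
```

```text
t: 24.3
tool_pos: [0.6094, -0.0326, 0.0564]
orientation: [-2.147, -2.287, -0.038]
force: [0.1, -0.5, -0.2]
opening: 0.0327
24.35 [ 0.60939489 -0.03270429  0.05644567] [-0.15716171 -0.3212904  -0.00167397]
```

View pics/22w.png

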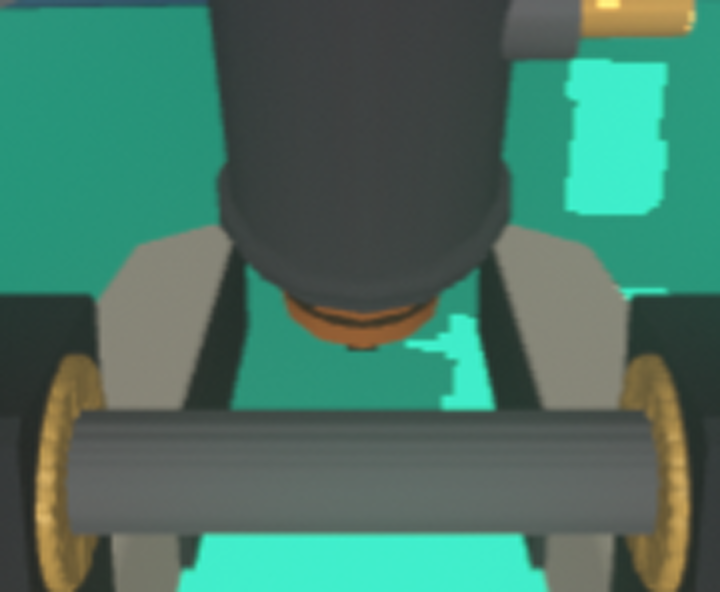

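```bash
python3 -m pendant '[{"delta_pos":[0,0,0],"spin":0},{"delta_pos":[0,0,0],"spin":0},{"delta_pos":[0,0,0],"spin":0}]' 1 5; python3 -m pendant '[{"delta_pos":[0,0,0],"spin":0},{"delta_pos":[0,0,0],"spin":0}]' - 8.5
python3 - <<'E'
from h import *
c=snap('wrist'); s=robot.read_state();print(s['t'],s['tool_pos'],s['force'],s['opening'],Ro.from_rotvec(s['orientation']).as_matrix().round(3))
im=c['color'][180:340,180:360]; cv2.imwrite('pics/23w.png',cv2.resize(im,None,fx=4,fy=3.7,interpolation=cv2.INTER_CUBIC))
E
```

```text
t: 24.65
tool_pos: [0.6094, -0.0327, 0.0564]
orientation: [-2.147, -2.287, -0.038]
force: [-0.6, -0.5, -0.3]
opening: 0.0218
t: 24.85
tool_pos: [0.6094, -0.0327, 0.0565]
orientation: [-2.147, -2.287, -0.038]
force: [0.3, 1.2, 0.5]
opening: 0.0218
24.9 [ 0.60940112 -0.03266937  0.05647149] [-0.25375787  0.49507169  0.27800832] 0.021662973342653657 [[-0.063  0.998  0.013]
 [ 0.998  0.063  0.021]
 [ 0.02   0.015 -1.   ]]
```

View pics/23w.png

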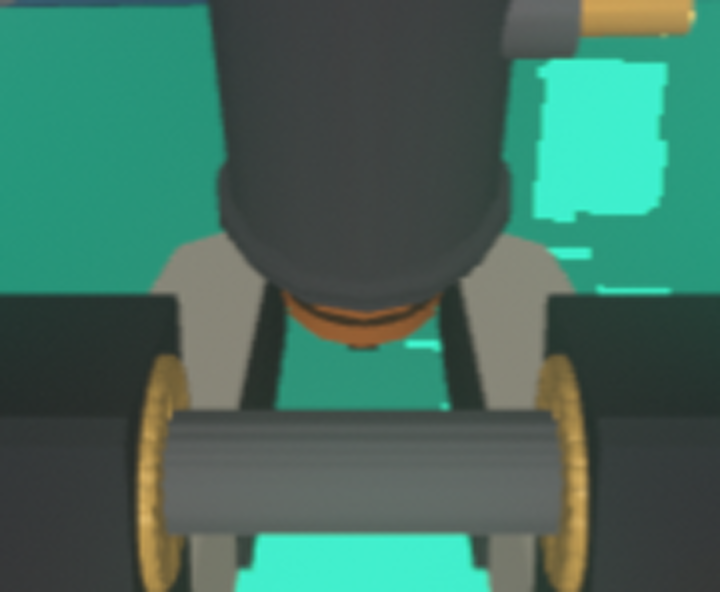

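```bash
python3 -m pendant '[{"delta_pos":[-0.0013,0,0.0007],"spin":0},{"delta_pos":[-0.0026,0,0.0014],"spin":0},{"delta_pos":[-0.0039,0,0.0022],"spin":0},{"delta_pos":[-0.0048,0,0.0027],"spin":0}]'
```

```text
t: 25.3
tool_pos: [0.6099, -0.036, 0.0541]
orientation: [-2.145, -2.287, -0.041]
force: [-2.5, 7.0, 4.7]
opening: 0.0211
```

Run:
```python
from h import *
c=snap('wrist'); s=robot.read_state();print(s['t'],s['tool_pos'],s['force'],s['opening'])
im=c['color'][180:340,180:360]; cv2.imwrite('pics/24w.png',cv2.resize(im,None,fx=4,fy=3.7,interpolation=cv2.INTER_CUBIC))
```

```text
25.35 [ 0.60987394 -0.03622437  0.05399562] [-2.52707264  4.85357717  3.66992365] 0.02152782866641419
```

View pics/24w.png

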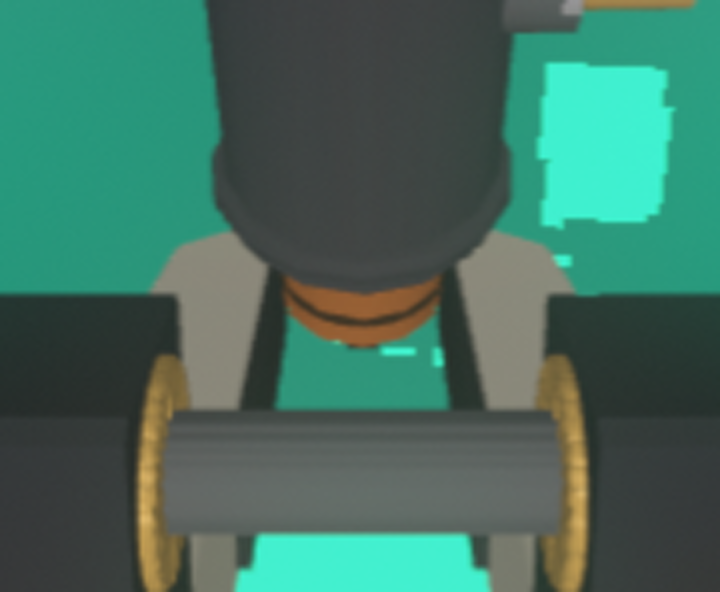

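```bash
python3 -m pendant '[{"delta_pos":[-0.0022,0,0.0012],"spin":0},{"delta_pos":[-0.0032,0,0.0018],"spin":0},{"delta_pos":[-0.0042,0,0.0023],"spin":0},{"delta_pos":[-0.0052,0,0.0029],"spin":0},{"delta_pos":[-0.0062,0,0.0034],"spin":0},{"delta_pos":[-0.0072,0,0.004],"spin":0}]'
```

```text
t: 25.95
tool_pos: [0.6104, -0.0436, 0.0497]
orientation: [-2.146, -2.287, -0.04]
force: [-0.3, 0.6, -0.1]
opening: 0.0211
```

```bash
python3 -m pendant '[{"delta_pos":[-0.0014,0,0.0008],"spin":0},{"delta_pos":[-0.0028,0,0.0016],"spin":0},{"delta_pos":[-0.0042,0,0.0023],"spin":0},{"delta_pos":[-0.0056,0,0.0031],"spin":0},{"delta_pos":[-0.007,0,0.0038],"spin":0}]'
python3 - <<'E'
from h import *
c=snap('wrist','25f.png'); s=robot.read_state();print(s['t'],s['tool_pos'],s['force'],s['opening'])
im=c['color'][180:340,180:360]; cv2.imwrite('pics/25w.png',cv2.resize(im,None,fx=4,fy=3.7,interpolation=cv2.INTER_CUBIC))
E
```

```text
t: 26.45
tool_pos: [0.6109, -0.0507, 0.0457]
orientation: [-2.146, -2.287, -0.04]
force: [0.5, 0.3, -0.3]
opening: 0.0215
26.5 [ 0.61081754 -0.05083588  0.04556215] [-0.4027914  -1.29354282 -0.73581313] 0.02156669997016951
```

View pics/25w.png

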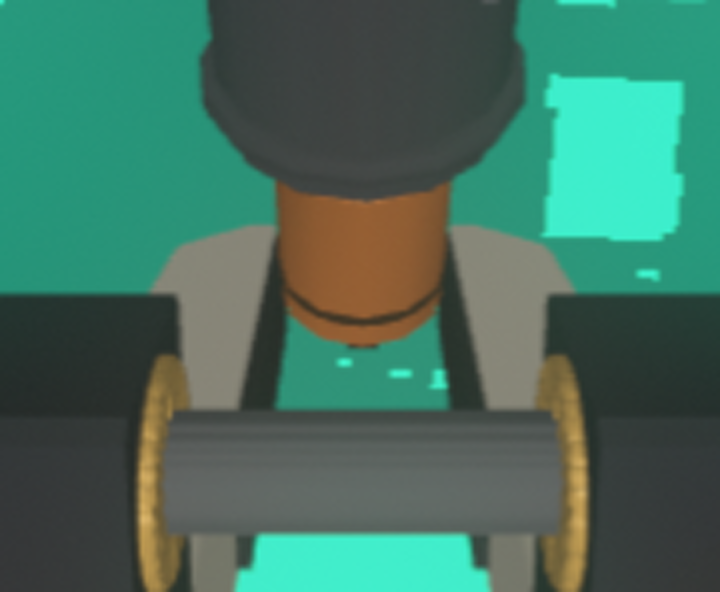

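```bash
python3 -m pendant '[{"delta_pos":[-0.012,0,0],"spin":0},{"delta_pos":[-0.03,0,-0.01],"spin":0},{"delta_pos":[-0.05,-0.01,-0.03],"spin":0},{"delta_pos":[-0.075,-0.025,-0.05],"spin":0},{"delta_pos":[-0.1,-0.045,-0.0647],"spin":0},{"delta_pos":[-0.125,-0.065,-0.0647],"spin":0},{"delta_pos":[-0.15,-0.085,-0.0647],"spin":0},{"delta_pos":[-0.1672,-0.0939,-0.0647],"spin":0},{"delta_pos":[-0.1672,-0.0939,-0.0647],"spin":0}]'
python3 - <<'E'
from h import *
s=robot.read_state();print(s['t'],s['tool_pos'],s['force'],s['opening'],Ro.from_rotvec(s['orientation']).as_matrix().round(3))
c=snap('wrist','26w.png')
marks('wrist',['piston','tray_empty'],c)
c=snap('scene');marks('scene',['tray_empty','tray','twin','piston'],c);im=c['color'][200:310,120:270]; cv2.imwrite('pics/26s.png',cv2.resize(im,None,fx=5,fy=5,interpolation=cv2.INTER_CUBIC))
E
```

```text
t: 27.4
tool_pos: [0.5258, -0.2289, 0.1064]
orientation: [-2.151, -2.284, -0.039]
force: [0.8, 0.1, -0.1]
opening: 0.0216
27.4 [ 0.52576497 -0.22891597  0.10638154] [ 0.7510482   0.05564914 -0.10193554] 0.021647470971662804 [[-0.06   0.998  0.014]
 [ 0.998  0.06   0.021]
 [ 0.02   0.015 -1.   ]]
wrist piston 0.56 [ 0.5253 -0.213   0.1173] [[271. 232.]]
wrist tray_empty 0.74 [ 0.5318 -0.2164  0.0068] [[276. 199.]]
scene tray_empty 0.79 [ 0.5267 -0.2153  0.0079] [[207. 255.]]
scene tray 0.8 [ 5.281e-01 -2.684e-01 -5.000e-04] [[188. 261.]]
scene tray 0.25 [0.7779 0.1621 0.0083] [[375. 299.]]
scene twin 0.68 [0.7815 0.1641 0.0098] [[376. 300.]]
```

View pics/26w.png

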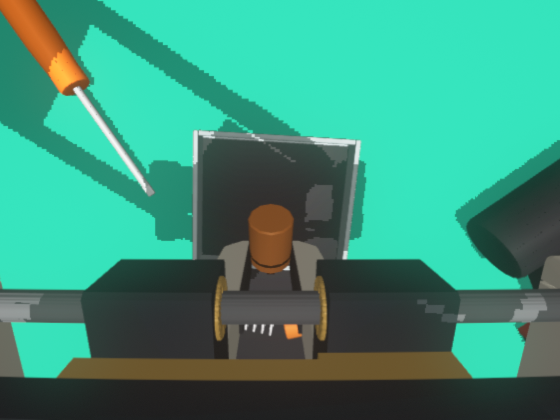

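View pics/26s.png

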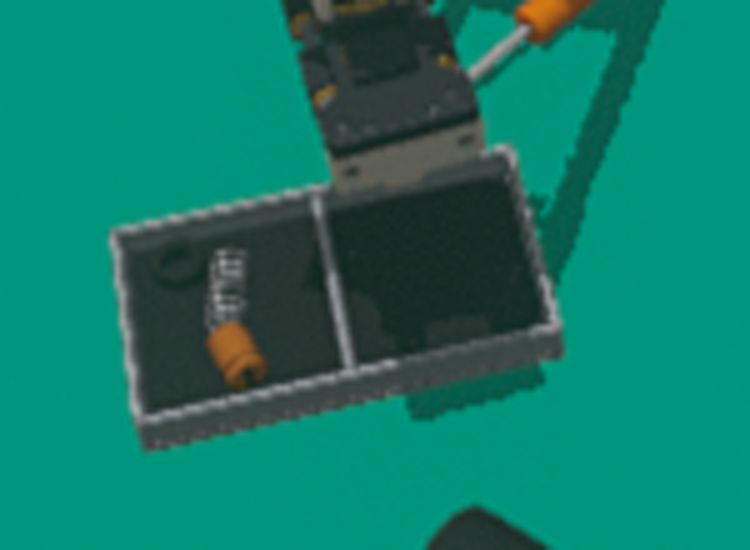

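```bash
python3 -m pendant '[{"delta_pos":[0,0,0.03],"spin":0},{"delta_pos":[0,0,0.055],"spin":0},{"delta_pos":[0,0,0.072],"spin":0},{"delta_pos":[0,0,0.082],"spin":0},{"delta_pos":[0,0,0.087],"spin":0},{"delta_pos":[0,0,0.087],"spin":0}]'; python3 -m pendant '[{"delta_pos":[0,0,0.001],"spin":0},{"delta_pos":[0,0,0.002],"spin":0},{"delta_pos":[0,0,0.003],"spin":0}]' - 3.5
```

```text
t: 28.4
tool_pos: [0.5284, -0.2222, 0.0181]
orientation: [-2.144, -2.288, -0.039]
force: [-0.4, 0.2, -1.1]
opening: 0.0217
t: 28.7
tool_pos: [0.529, -0.2225, 0.0159]
orientation: [-2.145, -2.289, -0.04]
force: [0.4, -0.4, -0.6]
opening: 0.0217
```

```bash
python3 -m pendant '[{"delta_pos":[0,0,0.0015],"spin":0},{"delta_pos":[0,0,0.003],"spin":0},{"delta_pos":[0.001,0,0.004],"spin":0},{"delta_pos":[0.0025,0,0.005],"spin":0}]';  python3 - <<'E'
from h import *
s=robot.read_state();print(s['t'],s['tool_pos'],s['force'],s['opening'])
c=snap('wrist')
im=c['color'][130:340,180:360]; cv2.imwrite('pics/27w.png',cv2.resize(im,None,fx=3.5,fy=2.8,interpolation=cv2.INTER_CUBIC))
E
```

```text
t: 29.1
tool_pos: [0.5289, -0.2198, 0.0109]
orientation: [-2.145, -2.289, -0.04]
force: [-0.2, -0.1, -0.0]
opening: 0.0218
29.1 [ 0.52889184 -0.21978735  0.01088058] [-0.15454052 -0.13573874 -0.00332582] 0.021780808186370557
```

View pics/27w.png

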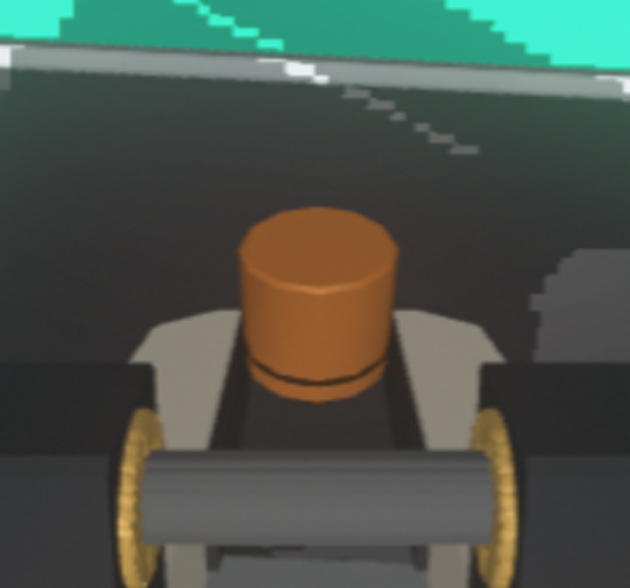

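```bash
python3 -m pendant '[{"delta_pos":[0.0015,0,0.0005],"spin":0},{"delta_pos":[0.003,0,0.001],"spin":0},{"delta_pos":[0.005,0,0.0014],"spin":0},{"delta_pos":[0.007,0,0.0018],"spin":0}]' - 3;  python3 - <<'E'
from h import *
s=robot.read_state();print(s['t'],s['tool_pos'],s['force'],s['opening'])
c=snap('wrist')
im=c['color'][130:340,180:360]; cv2.imwrite('pics/28w.png',cv2.resize(im,None,fx=3.5,fy=2.8,interpolation=cv2.INTER_CUBIC))
E
```

```text
t: 29.55
tool_pos: [0.5284, -0.2124, 0.0091]
orientation: [-2.144, -2.289, -0.04]
force: [0.6, -1.0, 3.3]
opening: 0.0217
29.55 [ 0.52843807 -0.21236036  0.00910359] [ 0.63235776 -1.04706669  3.33978513] 0.021723713771826678
```

View pics/28w.png

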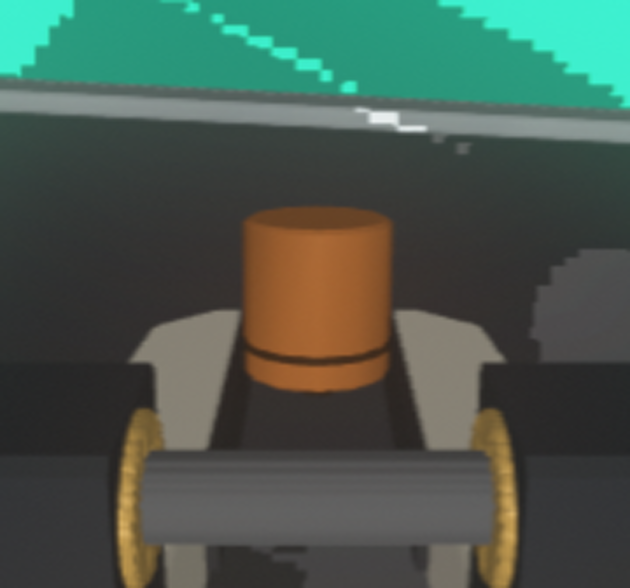

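```bash
python3 -m pendant '[{"delta_pos":[0.0015,0,0],"spin":0},{"delta_pos":[0.003,0,0.0002],"spin":0},{"delta_pos":[0.004,0,0.0002],"spin":0}]' ;  python3 - <<'E'
from h import *
s=robot.read_state();print(s['t'],s['tool_pos'],s['force'],s['opening'])
c=snap('wrist')
im=c['color'][130:340,180:360]; cv2.imwrite('pics/29w.png',cv2.resize(im,None,fx=3.5,fy=2.8,interpolation=cv2.INTER_CUBIC))
E
```

```text
t: 29.9
tool_pos: [0.5283, -0.2082, 0.0091]
orientation: [-2.144, -2.29, -0.04]
force: [0.7, -1.0, 1.8]
opening: 0.0221
29.9 [ 0.52834144 -0.20818306  0.00913563] [ 0.65491805 -0.97961577  1.82840819] 0.022084666442278352
```

View pics/29w.png

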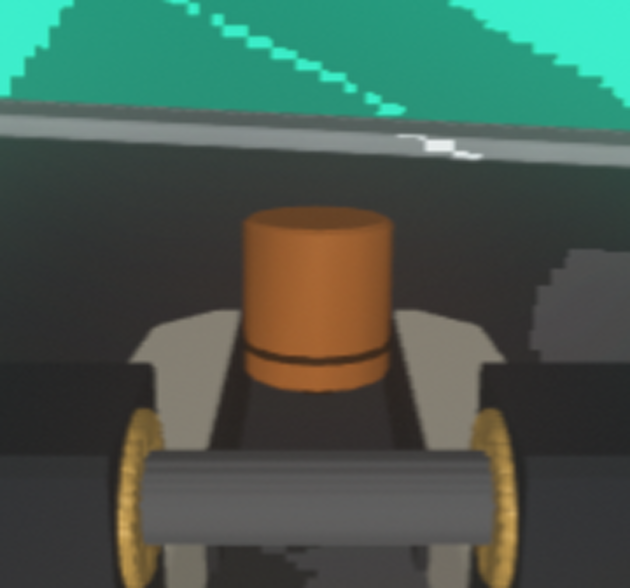

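Level; release a little, then rise.

```bash
python3 -m pendant '[{"delta_pos":[0,0,0],"spin":0},{"delta_pos":[0,0,0],"spin":0},{"delta_pos":[0,0,0],"spin":0},{"delta_pos":[0,0,-0.005],"spin":0},{"delta_pos":[0,0,-0.02],"spin":0},{"delta_pos":[0,0,-0.05],"spin":0},{"delta_pos":[0,0,-0.09],"spin":0},{"delta_pos":[0,0,-0.13],"spin":0},{"delta_pos":[0,0,-0.17],"spin":0},{"delta_pos":[0,0,-0.17],"spin":0}]' 0.3
python3 - <<'E'
from h import *
s=robot.read_state();print(s['t'],s['tool_pos'],s['force'],s['opening'])
c=snap('wrist','30w.png'); marks('wrist',['piston'],c)
c=snap('scene','30s.png'); marks('scene',['piston','drift'],c)
E
```

```text
t: 30.95
tool_pos: [0.5295, -0.2138, 0.1882]
orientation: [2.142, 2.287, 0.045]
force: [0.8, 0.1, 0.6]
opening: 0.0324
30.95 [ 0.52952143 -0.21382441  0.18821308] [0.84458412 0.12503206 0.56687024] 0.03238151826353904
wrist piston 0.9 [ 0.5252 -0.1913  0.0199] [[263. 176.]]
scene piston 0.43 [ 0.525  -0.1937  0.017 ] [[215. 250.]]
scene drift 0.78 [0.1938 0.3    0.013 ] [[344. 141.]]
scene drift 0.68 [0.5709 0.2511 0.0089] [[375. 230.]]
scene drift 0.56 [0.4157 0.2308 0.0093] [[348. 193.]]
```

View pics/30w.png

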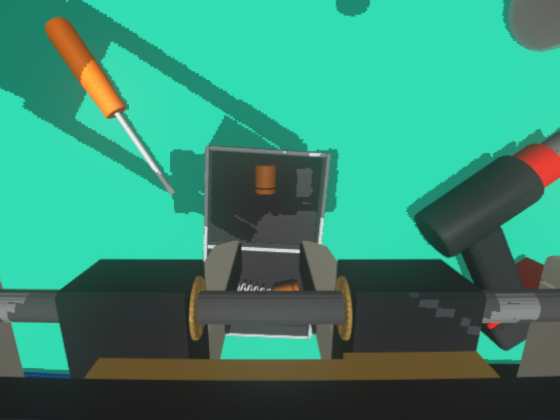

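View pics/30s.png

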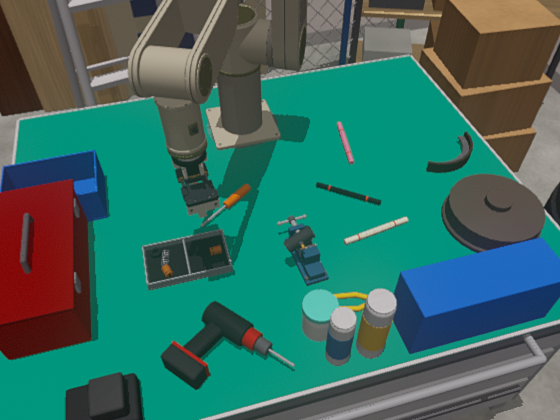

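The piston lies level in the empty compartment (wrist (265,178), scene (215,250)), the drift is on the mat at scene (376,230), and nothing else has moved. I'm handing the job in.

Run:
```python
from h import *
print(robot.close_job());
```

```text
the job is handed in; nothing more can be done
None
```

I pushed the piston about half out with the white drift and laid the drift back on the mat within a few millimetres of where it was. I then gripped the piston, drew it out and laid it level in the tray's empty compartment, and handed in at about 31 s of the 62 s allowed.

- **Forces:** The push on the piston read at most about 9.6 N, and drawing it out about 8.4 N, with the grip set to 8.5 N. The highest reading while laying it down was about 3.3 N on the foam. These are readings taken between moves, so a shorter peak could have been missed.
- **How far it stood out:** My estimates of the protrusion disagree, from 14.4 mm by arm travel to about 17.5 mm from the wrist camera; half is 15 mm. It did not drop.
- **Retry:** On the first lift the drift came up level instead of tilting. I set it down and regripped it near its tail so it would tilt to the bore.
- **Last check:** The final wrist and scene pictures show the piston in the empty compartment, at about x 0.525 m, y -0.192 m. The drift is on the mat and the gripper is clear. I saw nothing else moved, judged by eye from those pictures.

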